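# Check the skillet with the infrared thermometer

## Robot

A 6-joint arm with a two-finger parallel gripper is mounted at the origin on a cart in front of the work surface, level with it; the furniture and walls round the work are solid. World frame = base frame: x ahead of the robot, y to its left, z up, the work surface at z = 0. Lengths are in m, angles in rad, forces in N, time in s.
With the tool pointing down it reaches from about 0.3 to 0.775 m from the base axis. Payload 14.6 kg.
Tool frame: the origin (TCP) lies on the centre line of the jaws, within the pads' length; the fingertips stand 19 mm ahead of it and the grasp point (between the pads) is the TCP; z points along the fingers, y is the line along which they close (so a half turn about z gives the same grasp; the last joint's range is limited). The gripper opens to 85 mm and grips with 20 to 120 N. Pads are 22 mm wide; open, the fingers measure 114 mm over their backs; the gripper's body (76 mm by 85 mm) begins 54 mm behind the grasp point. The pads swing forward as they close: fully open they stand 13 mm farther back than shut.
Start: joints at [1.239, 0.3, 1.521, -0, 1.321, -0.067], TCP at [0.144, 0.531, 0.222] pointing down, gripper open.
Joint ranges: [-3.03, 3.03], [-0.79, 2.21], [0.23, 2.52], [-1.04, 4.18], [0, 3.07], [-2.55, 2.55]. Speed limits (rad/s): [2.22, 2.22, 2.57, 3.14, 3.14, 3.14].

## Interface

Orientations are given as a unit quaternion [x, y, z, w].
In Python, from plant import manip gives the robot as it stands.
- The arm moves only by the shell command python3 -m crank 'ROWS'. ROWS is JSON, a list of rows, each a list of 3 entries, a list of its own where there are three numbers: the shift along the tool's x, y, z each as a share of 0.8 m, from -1 to 1, then the turn about the tool's z as a share of 90 degrees, from -1 to 1, then the opening, from 0 (shut) to 1 (fully open). A call has 1 to 8 rows; each row is the pose to reach, as a shift and turn from the pose commanded when the call began, along the tool's axes at that moment; what a row does not reach only later rows make up. A row lasts 1/10 s, in which the tool goes at most 50 mm and 8.59 degrees, less where a joint would pass 70% of its speed; a pose out of reach is approached as far as the arm can. A call with a number of a shift or a turn outside -1 to 1 is refused whole. A call with a gripper value outside its range is refused whole. The fingers move at their own pace and stop on an object; the grip force is fixed at half the most. Time passes only in rows, so rows that repeat a pose let the fingers close. It gives the time, the measured TCP pose, the force, the opening and the grip force at its end, in the units of the state.
- manip.get_obs(): the state, without advancing time (a new reading comes with each control period).
- manip.grab_frame(name): name is "scene" or "top"; returns the picture (420x560x3 uint8, red, green, blue); there is no depth.
- manip.get_calibration(name): a dict with "fx", "fy", "cx", "cy" (pixels), "position" and "attitude" of the camera in the world. Camera axes: x right, y down, z forward; pixel columns grow to the right and rows downward; lengths in m; the calibration is good to about 2 mm. A picture is of the moment at which its call begins. get_calibration takes no time and is no camera call.
- manip.hand_in(): hands the job in; it is judged then, once.
The state is a dict: "t": time; "joint_pos": joint angles; "joint_velocities": joint speeds; "joint_torque": joint torques, N m; "position": TCP position; "tcp_rot": TCP orientation; "wrist_force": force on the tool from outside, world axes, zero at the start; "moment": the same for the moment, N m; "grip_width": finger opening in m; "finger_force": force on a finger pad.
Only numpy, scipy, OpenCV 4.12 (cv2) and the standard library are available. Lean on these libraries where they do the work, as an engineer would, in place of code of your own. Each camera call takes 0.05 s, during which the arm holds its last target. There are 200 camera calls.

## Task

Check how hot the cast-iron skillet is: pick the infrared thermometer up by handle and trigger, lightly enough that the trigger stays out, and point it from about 20 cm at the middle of the pan floor, at least 40 degrees below level so that it sees over the rim; then squeeze the trigger fully home and keep it so, steady, for a good second and a half; the gauge keeps the hottest thing it sees while the trigger is in, so squeeze only while it points into the pan and let the trigger right out before you turn it away. Then lay it gently back in its enamel tray, flat on its side and inside the rim, without shifting the pan or anything else on the worktop.

Things in the scene. Friction and masses are not known exactly. Their poses are not given: they have to be found in the camera images.
- thermometer: yellow and black pistol-shaped infrared thermometer, 150 x 155 x 40 mm, 0.2 kg, lying flat on its side in the tray. Origin on its underside as it lies, below the middle of the grip. x = sighting line, out of the black nose; z = up as it lies, square to its side; barrel (44 mm high, axis at y = 52 mm) on the +y side, butt (to y = -82 mm) on the -y side; tail with display at x = -42 mm
- grip (a point): middle of the grip, 20 mm above the origin, near the balance point: grasp here from above as it lies, one pad on the orange trigger, one on the handle's back. Handle and trigger are raked: fingers close along the line at -0.17 rad (clockwise, seen from above) from x. 38 mm across with trigger out, 32 mm in; flat trigger face 40 mm along the handle (24 mm of it to the barrel side), 18 mm wide
- lens (a point): middle of the thermometer's nose, from which it sights along the thermometer's +x: at x = 105, y = 52, z = 20 mm in the thermometer's frame. Axes as the thermometer's
- trigger (a joint): the orange trigger, sprung out: 0 = out, 0.006 m = fully home. It slides straight back into the handle; it starts to move at 14 N of squeeze, is at its end at 22.5 N (1.4 N per mm) and springs out when the squeeze drops. Counts as out below 1 mm, as squeezed above 2 mm, as fully home above 4.5 mm
- tray: white enamel tray with a blue rim, 250 (x) x 210 (y) x 16 mm, fixed; origin under its middle, floor 4 mm above it, walls 4 mm thick, 12 mm above the floor
- skillet: black cast-iron skillet standing on a wooden board 21 mm thick: 200 mm wide at the rim, 44 mm high, handle 120 mm long on its -x side, origin under its middle, z up
- skillet_mid (a point): middle of the skillet's inner floor, 6 mm above its underside: the target. The inner floor is 165 mm wide, the rim 38 mm above it
- pepper_mill: turned wooden pepper mill, 58 mm wide, 170 mm high, bystander
- salt_shaker: glass salt shaker with steel cap, 44 mm wide, 90 mm high, bystander
- spice_jar: spice jar with red cap, 45 mm wide, 106 mm high, bystander
- lemon: lemon, 72 x 55 mm, bystander at the right front
- tomato: tomato, 69 mm, bystander at the left front
- garlic: garlic bulb, 60 mm, bystander at the left front
- mug: striped mug, 86 mm wide, 90 mm high, bystander at the left front

How it is judged:
By the outcome, as a careful person would: the job done as asked, in the order asked, and still so for the second after the job is handed in, with the robot touching nothing.
It also fails if it takes over 46 s, if anything falls off the work surface, if the arm or the gripper's body presses on something with over 40 N, if the wrist force passes 120 N, or if a joint passes its speed limit or range.

## Working session

There is one attempt and no reset: what is moved stays moved. The work goes in short steps, Python scripts to look and compute and a shell command to move; the robot and the scene stay as the last step left them, time stands still between calls to the robot, and variables do not carry over. Pictures are saved under pics/ and viewed, at most 10 in all, crops included, and the job is handed in when it is done.

View pics/scene0.png

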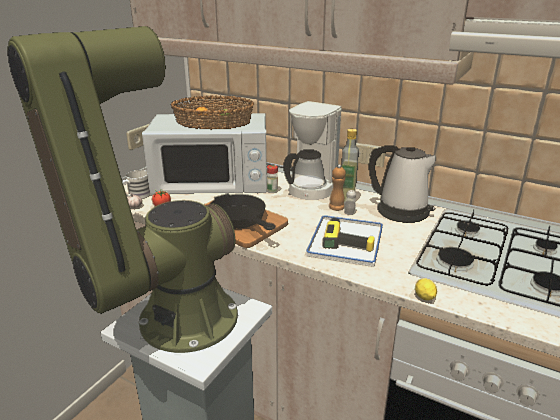

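View pics/top0.png

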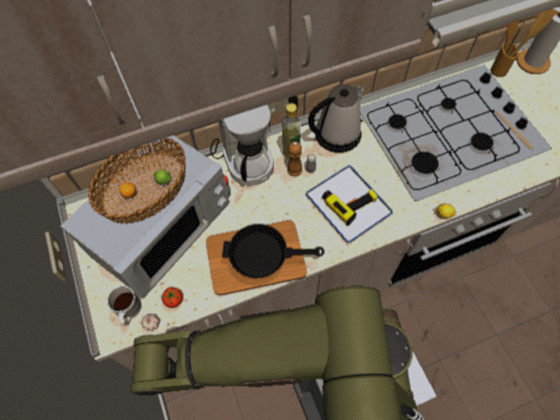

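The scene view shows the tray at (346,240) with the thermometer in it, and the skillet on its board at (238,212). In the top view the tray is at (348,203), the skillet at (257,250), the pepper mill at (295,158) and the salt shaker at (311,163). I'll measure by colour and enlarge the thermometer.

```bash
cat > h.py <<'E'
import numpy as np, cv2
from scipy.spatial.transform import Rotation as R
from plant import manip
def shot(n): return cv2.cvtColor(manip.grab_frame(n),cv2.COLOR_RGB2BGR)
def ray(n,p,z):
    c=manip.get_calibration(n); A=R.from_quat(c["attitude"]).as_matrix(); p=np.atleast_2d(p).astype(float)
    d=np.c_[(p[:,0]-c["cx"])/c["fx"],(p[:,1]-c["cy"])/c["fy"],np.ones(len(p))]@A.T
    o=np.array(c["position"]); return o+d*((z-o[2])/d[:,2])[:,None]
def proj(n,P):
    c=manip.get_calibration(n); A=R.from_quat(c["attitude"]).as_matrix()
    q=(np.atleast_2d(P)-c["position"])@A; return np.c_[q[:,0]/q[:,2]*c["fx"]+c["cx"],q[:,1]/q[:,2]*c["fy"]+c["cy"]]
def big(m):
    k=max(cv2.findContours(m,cv2.RETR_EXTERNAL,cv2.CHAIN_APPROX_NONE)[0],key=cv2.contourArea); return k[:,0].astype(np.float32)
E
python3 - <<'E'
from h import *
im=cv2.imread("pics/top0.png"); hsv=cv2.cvtColor(im,cv2.COLOR_BGR2HSV)
cv2.imwrite("pics/crop1.png",np.hstack([cv2.resize(im[155:250,295:400],None,fx=5,fy=5,interpolation=cv2.INTER_CUBIC)]))
# tray: blue rim
b=cv2.inRange(hsv,(100,60,40),(130,255,255)); b[:160]=0;b[245:]=0;b[:,:300]=0;b[:,400:]=0
k=big(cv2.morphologyEx(b,cv2.MORPH_CLOSE,np.ones((5,5)))); W=ray("top",k,.016)[:,:2].astype(np.float32)
print("tray",cv2.minAreaRect(W))
y=cv2.inRange(hsv,(22,120,100),(35,255,255)); y[:160]=0;y[245:]=0;y[:,:300]=0;y[:,400:]=0
ky=big(y); print("yellow",cv2.minAreaRect(ray("top",ky,.04)[:,:2].astype(np.float32)),cv2.minAreaRect(ky))
# skillet: dark
d=cv2.inRange(hsv,(0,0,0),(180,255,60)); d[:215]=0; d[290:]=0; d[:,:215]=0; d[:,335:]=0
d=cv2.morphologyEx(d,cv2.MORPH_OPEN,cv2.getStructuringElement(2,(21,21)))
ks=big(d); print("skillet px",cv2.fitEllipse(ks)); print("rim",cv2.minEnclosingCircle(ray("top",ks,.060)[:,:2].astype(np.float32)))
for n,p,z in (("handle end",(319,252),.05),("mill top",(295,148),.17),("salt",(311,157),.09),("lemon",(446,211),.03),("tomato",(172,297),.035),("microwave corner",(228,185),.25)): print(n,ray("top",p,z)[0].round(3))
E
```

```text
tray ((0.5504995584487915, -0.2003626674413681), (0.2502664029598236, 0.2108323723077774), 13.270837783813477)
yellow ((0.5372274518013, -0.15356667339801788), (0.11140219122171402, 0.04734427109360695), 19.695980072021484) ((338.9632568359375, 206.08148193359375), (30.01389503479004, 12.265564918518066), 42.709388732910156)
skillet px ((256.65838623046875, 250.70640563964844), (51.564613342285156, 58.5661735534668), 81.43077850341797)
rim ((0.4815962612628937, 0.18290475010871887), 0.1023772805929184)
handle end [ 0.4   -0.013  0.05 ]
mill top [ 0.744 -0.07   0.17 ]
salt [ 0.737 -0.131  0.09 ]
lemon [ 0.377 -0.498  0.03 ]
tomato [0.445 0.492 0.035]
microwave corner [0.645 0.202 0.25 ]
```

View pics/crop1.png

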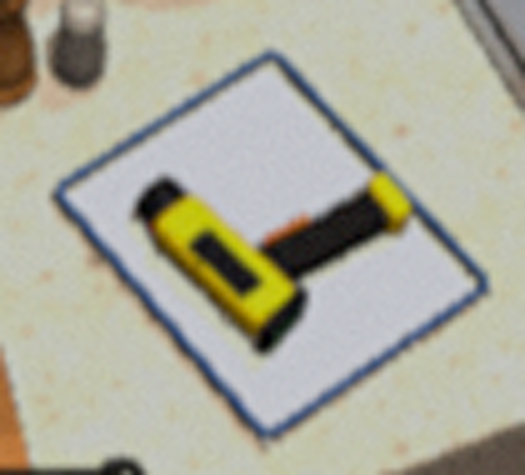

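Everything measured fits the given sizes: tray 250 x 211 mm, pan rim radius 102 mm. In the crop, the nose is at upper left, the orange trigger is on the nose side of the handle and the butt is at upper right.

The interface turns the tool only about its own z, but this job needs the tool tilted. In free air, I'll see how the arm treats a pose just out of reach, by pulling in towards the base.

```bash
python3 -m crank '[[[0,-0.1,0],0,1],[[0,-0.2,0],0,1],[[0,-0.3,0],0,1],[[0,-0.4,0],0,1],[[0,-0.4,0],0,1],[[0,-0.4,0],0,1],[[0,-0.4,0],0,1]]'
python3 - <<'E'
from h import *
o=manip.get_obs(); print(np.round(o["joint_pos"],3)); print(R.from_quat(o["tcp_rot"]).as_matrix().round(3))
im=cv2.imread("pics/top0.png"); hsv=cv2.cvtColor(im,cv2.COLOR_BGR2HSV)
# silhouette of thermometer inside tray: not-white, cast to mid height .024
m=((hsv[:,:,1]>90)|(hsv[:,:,2]<110)).astype(np.uint8)*255
C=np.array([.5505,-.2004]);a=np.deg2rad(13.27);ex=np.array([np.cos(a),np.sin(a)]);ey=np.array([-ex[1],ex[0]])
# which side is 250? try inner polygon both ways
for sx,sy in ((.113,.093),(.093,.113)):
    P=np.array([[*(C+ex*i*sx+ey*j*sy),.01] for i,j in((1,1),(-1,1),(-1,-1),(1,-1))])
    q=proj("top",P); g=np.zeros(m.shape,np.uint8); cv2.fillPoly(g,[q.astype(np.int32)],255)
    k=big(cv2.morphologyEx(m&g,cv2.MORPH_CLOSE,np.ones((3,3)))); W=ray("top",k,.024)[:,:2]
    print(q.round().tolist(), cv2.contourArea(k))
    for yaw in (.32,.344,.37):
        u=np.array([np.cos(yaw),np.sin(yaw)]);v=np.array([-u[1],u[0]]);X=W@u;Y=W@v
        # x: nose .105,tail -.042 ; y: barrel .074, butt -.082
        print(yaw,"ext x",np.ptp(X).round(4),"y",np.ptp(Y).round(4),"origin",(u*((X.max()+X.min())/2-.0315)+v*((Y.max()+Y.min())/2+.004)).round(4))
E
```

```text
t: 0.8
position: [0.0592, 0.2193, 0.2213]
tcp_rot: [0.132, 0.991, 0.0, 0.0]
wrist_force: [0.3, 0.2, 1.6]
grip_width: 0.0851
finger_force: 0.0
[ 1.145 -0.52   2.255 -0.     1.405 -0.161]
[[-0.965  0.262  0.   ]
 [ 0.262  0.965  0.   ]
 [-0.     0.    -1.   ]]
[[309.0, 194.0], [348.0, 239.0], [388.0, 212.0], [348.0, 169.0]] 733.0
0.32 ext x 0.152 y 0.1569 origin [ 0.5286 -0.2096]
0.344 ext x 0.151 y 0.1579 origin [ 0.5297 -0.2087]
0.37 ext x 0.15 y 0.159 origin [ 0.5307 -0.2078]
[[308.0, 201.0], [340.0, 238.0], [389.0, 205.0], [356.0, 170.0]] 804.0
0.32 ext x 0.184 y 0.1794 origin [ 0.517  -0.2253]
0.344 ext x 0.1868 y 0.1828 origin [ 0.517  -0.2265]
0.37 ext x 0.1898 y 0.1865 origin [ 0.5171 -0.2278]
```

Grip origin is about (0.530, -0.209), with the silhouette matching the given 150 x 155 mm. The tool reached r = 0.23 still pointing down, so I'll pull in a little further, to the joint limits.

```bash
python3 -m crank '[[[0,-0.05,-0.06],0,1],[[0,-0.1,-0.1],0,1],[[0,-0.12,-0.1],0,1],[[0,-0.12,-0.1],0,1]]'
python3 - <<'E'
from h import *
o=manip.get_obs(); print(np.round(o["joint_pos"],3)); print(R.from_quat(o["tcp_rot"]).as_matrix().round(3))
E
```

```text
t: 1.2
position: [0.0391, 0.1436, 0.3035]
tcp_rot: [0.132, 0.991, -0.005, -0.001]
wrist_force: [0.8, 1.0, 0.0]
grip_width: 0.0858
finger_force: 0.0
[ 1.061e+00 -7.890e-01  2.185e+00 -2.000e-03  1.755e+00 -2.450e-01]
[[-0.965  0.263 -0.002]
 [ 0.263  0.965 -0.009]
 [-0.    -0.009 -1.   ]]
```

j2 has just reached its limit and the tool tilted very slightly (0.5°) towards the base. I'll ask for more to see whether the tilt grows.

```bash
python3 -m crank '[[[0,-0.1,-0.05],0,1],[[0,-0.2,-0.05],0,1],[[0,-0.2,-0.05],0,1],[[0,-0.2,-0.05],0,1]]'
python3 - <<'E'
from h import *
o=manip.get_obs(); print(np.round(o["joint_pos"],3)); print(R.from_quat(o["tcp_rot"]).as_matrix().round(3))
E
```

```text
t: 1.6
position: [0.0348, 0.1284, 0.3606]
tcp_rot: [0.132, 0.991, -0.02, -0.003]
wrist_force: [-0.1, -0.4, 0.6]
grip_width: 0.0855
finger_force: 0.0
[ 1.048 -0.789  2.057 -0.011  1.912 -0.262]
[[-0.965  0.261 -0.01 ]
 [ 0.262  0.964 -0.038]
 [-0.    -0.04  -0.999]]
```

The tilt accumulates (2.3° now), so the out-of-reach compromise can tilt the tool. I'll check that it carries over from call to call.

```bash
python3 -m crank '[[[0,-0.2,-0.05],0,1],[[0,-0.2,-0.05],0,1]]' | sed -n 1,3p;  python3 -m crank '[[[0,-0.2,-0.05],0,1],[[0,-0.2,-0.05],0,1]]'| sed -n 1,3p;  python3 -m crank '[[[0,0.08,0],0,1],[[0,0.15,0],0,1],[[0,0.15,0],0,1]]'| sed -n 1,3p
python3 - <<'E'
from h import *
o=manip.get_obs(); print(np.round(o["joint_pos"],3)); print(R.from_quat(o["tcp_rot"]).as_matrix().round(3))
E
```

```text
t: 1.8
position: [0.0298, 0.1103, 0.4059]
tcp_rot: [0.132, 0.991, -0.034, -0.005]
t: 2.0
position: [0.023, 0.0851, 0.4596]
tcp_rot: [0.132, 0.99, -0.045, -0.006]
t: 2.3
position: [0.0549, 0.2036, 0.4464]
tcp_rot: [0.131, 0.99, -0.046, -0.006]
[ 1.15  -0.504  1.744 -0.015  1.994 -0.163]
[[-0.965  0.26  -0.025]
 [ 0.261  0.961 -0.089]
 [ 0.001 -0.093 -0.996]]
```

The tilt is kept (5.3°), so it builds up about 1.5° per short saturating call. Next I'll test the opposite boundary: stretching outward and up should take the tilt back.

```bash
python3 -m crank '[[[0,0.04,-0.04],0,1],[[0,0.08,-0.08],0,1],[[0,0.13,-0.12],0,1],[[0,0.18,-0.16],0,1],[[0,0.23,-0.2],0,1],[[0,0.28,-0.24],0,1],[[0,0.33,-0.28],0,1],[[0,0.36,-0.3],0,1]]' | sed -n 1,3p;  python3 -m crank '[[[0,0.2,-0.1],0,1]]'| sed -n 1,3p;  python3 -m crank '[[[0,0.2,-0.1],0,1]]'| sed -n 1,3p; python3 -m crank '[[[0,0.2,0.1],0,1]]'| sed -n 1,3p;python3 - <<'E'
from h import *
o=manip.get_obs(); print(np.round(o["joint_pos"],3)); print(R.from_quat(o["tcp_rot"]).as_matrix().round(3))
E
```

```text
t: 3.1
position: [0.1268, 0.4665, 0.6424]
tcp_rot: [0.132, 0.99, -0.045, -0.006]
t: 3.2
position: [0.1338, 0.4925, 0.6453]
tcp_rot: [0.132, 0.99, -0.04, -0.005]
t: 3.3
position: [0.14, 0.5152, 0.6301]
tcp_rot: [0.132, 0.991, -0.037, -0.005]
t: 3.4
position: [0.1495, 0.5501, 0.6002]
tcp_rot: [0.132, 0.991, -0.032, -0.004]
[ 1.243  0.579  0.235 -0.006  2.393 -0.067]
[[-0.965  0.261 -0.017]
 [ 0.262  0.963 -0.063]
 [-0.    -0.065 -0.998]]
```

Both boundaries work, but only at about 0.5–1° per row. Asking for a turn past the last joint's range may tilt the tool faster, so I'll fit a small kinematic model to the recorded states and use it to predict each option.

```bash
cat > kin.py <<'E'
import numpy as np
from scipy.optimize import least_squares
from scipy.spatial.transform import Rotation as R
LO=np.array([-3.03,-.79,.23,-1.04,0,-2.55]);HI=np.array([3.03,2.21,2.52,4.18,3.07,2.55])
rz=lambda a:R.from_euler("z",a);ry=lambda a:R.from_euler("y",a)
def fk(q,p):
    hs,L1,L2,lt,c,d,o3=p
    A=rz(q[0]); P=np.array([0,0,hs])+A.apply([c,d,0])
    A=A*ry(q[1]); P=P+A.apply([0,0,L1]); A=A*ry(q[2]); P=P+A.apply([o3,0,L2])
    A=A*rz(q[3])*ry(q[4])*rz(q[5]); return P+A.apply([0,0,lt]),A
S=[([1.239369,.300483,1.521595,-.000027,1.320722,-.066594],[.143885,.530581,.221309]),
([1.145,-.52,2.255,0,1.405,-.161],[.0592,.2193,.2213]),([1.061,-.789,2.185,-.002,1.755,-.245],[.0391,.1436,.3035]),
([1.048,-.789,2.057,-.011,1.912,-.262],[.0348,.1284,.3606]),([1.15,-.504,1.744,-.015,1.994,-.163],[.0549,.2036,.4464]),
([1.243,.579,.235,-.006,2.393,-.067],[.1495,.5501,.6002])]
f=lambda p:np.concatenate([fk(np.array(q),p)[0]-P for q,P in S]+[(p-np.array([.2,.42,.42,.25,0,.036,0]))*1e-3])
s=least_squares(f,[.2,.42,.42,.25,0,.036,0]);PAR=s.x
def err(q,P,A,lam): 
    p,a=fk(q,PAR); return np.r_[p-P,lam*(A.inv()*a).as_rotvec()]
def ik(P,A,q0,lam=.3): return least_squares(lambda q:err(q,P,A,lam),np.clip(q0,LO+1e-6,HI-1e-6),bounds=(LO,HI))
def row(q,sh,turn,lam):   # one saturating row (m, rad) from commanded q
    p,a=fk(q,PAR); return ik(p+a.apply(sh),a*rz(turn),q,lam).x
E
python3 - <<'E'
from kin import *
print(PAR.round(4),np.abs(s.fun[:18]).max().round(4))
print(fk(np.array(S[0][0]),PAR)[1].as_matrix().round(2).tolist())
from kin import row
q=np.array(S[5][0])
for lam in (.2,.5,.8):
    print(lam,[ (fk(row(q,np.array(v),0,lam),PAR)[1].as_matrix()[2,1]).round(4) for v in ([0,.05,.025],[0,.05,0])], "was -.065")
# turn past j6 limit, tool down at a few places
for az in (-.8,0,):
  for r,z in ((.35,.3),(.5,.3),(.65,.3),(.45,.6)):
    for sg in (1,-1):
      th=az-sg*2.55 ; A=R.from_matrix(np.array([[np.sin(th),np.cos(th),0],[-np.cos(th),np.sin(th),0],[0,0,-1]]).T) if 0 else rz(az)*ry(np.pi)*rz(sg*2.54)
      q=ik(np.array([r*np.cos(az),r*np.sin(az),z]),A,np.array([az,.3,1.5,0,1.3,sg*2.5])).x
      q0=q.copy(); t=[]
      for k in range(12):
        q=row(q,np.zeros(3),sg*.15,.5); 
        zt=fk(q,PAR)[1].as_matrix()[:,2]; e=rz(-az).apply(zt); t.append((round(float(np.degrees(np.arccos(-zt[2]))),1),int(np.degrees(np.arctan2(e[1],e[0])))))
      print(az,r,z,sg,q0.round(2)[[3,5]],t[::3],t[-1],q.round(2))
E
```

```text
[ 2.202e-01  4.242e-01  4.478e-01  2.531e-01 -3.000e-04  3.660e-02
  4.100e-02] 0.0002
[[-0.26, -0.97, -0.0], [-0.97, 0.26, -0.0], [0.0, 0.0, -1.0]]
0.2 [np.float64(0.0), np.float64(0.0003)] was -.065
0.5 [np.float64(0.0), np.float64(0.0001)] was -.065
0.8 [np.float64(0.0), np.float64(0.0)] was -.065
-0.8 0.35 0.3 1 [-0.    2.44] [(0.4, 82), (6.0, 70), (11.2, 61), (15.9, 53)] (18.6, 47) [-2.17 -0.33  2.09  0.26  1.58  2.55]
-0.8 0.35 0.3 -1 [-0.03 -2.55] [(3.7, -89), (9.4, -80), (14.9, -71), (20.1, -62)] (23.5, -57) [ 0.37 -0.07  1.97 -0.34  1.49 -2.55]
-0.8 0.5 0.3 1 [-0.    2.47] [(1.0, 82), (7.7, 73), (14.3, 65), (20.7, 57)] (24.9, 52) [-1.84  0.07  1.87  0.41  1.39  2.55]
-0.8 0.5 0.3 -1 [-0.02 -2.55] [(3.5, -87), (10.2, -79), (16.9, -72), (23.6, -64)] (27.9, -59) [ 0.09  0.22  1.77 -0.47  1.36 -2.55]
-0.8 0.65 0.3 1 [0.   2.48] [(1.1, 82), (7.2, 73), (13.9, 66), (21.0, 59)] (25.8, 54) [-1.61  0.35  1.58  0.45  1.34  2.55]
-0.8 0.65 0.3 -1 [-0.01 -2.55] [(2.7, -86), (8.8, -78), (15.5, -70), (22.6, -63)] (27.4, -58) [-0.1   0.44  1.49 -0.49  1.32 -2.55]
-0.8 0.45 0.6 1 [0.   2.46]
[... 537 characters left out ...]
3, 65), (20.7, 57)] (24.9, 52) [-1.04  0.07  1.87  0.41  1.39  2.55]
0 0.5 0.3 -1 [-0.02 -2.55] [(3.5, -87), (10.2, -79), (16.9, -72), (23.6, -64)] (27.9, -59) [ 0.89  0.22  1.77 -0.47  1.36 -2.55]
0 0.65 0.3 1 [0.   2.48] [(1.1, 82), (7.2, 73), (13.9, 66), (21.0, 59)] (25.8, 54) [-0.81  0.35  1.58  0.45  1.34  2.55]
0 0.65 0.3 -1 [-0.01 -2.55] [(2.7, -86), (8.8, -78), (15.5, -70), (22.6, -63)] (27.4, -58) [ 0.7   0.44  1.49 -0.49  1.32 -2.55]
0 0.45 0.6 1 [0.   2.46] [(0.1, -98), (1.1, -110), (1.9, -120), (2.6, -129)] (3.1, -136) [-1.04  0.04  0.91 -0.06  2.18  2.55]
0 0.45 0.6 -1 [ 0.01 -2.55] [(0.7, 93), (2.0, 104), (4.0, 116), (7.6, 132)] (11.9, 140) [ 0.71  0.45  0.23  0.33  2.47 -2.55]
```

The model fits to 0.2 mm. It predicts about 2° of tilt per row when turning past the last joint's limit, in opposite directions at the two ends. First I'll take out the remaining 3.7° with short outward pushes here.

```bash
for i in 1; do python3 -m crank '[[[0,0.2,-0.13],0,1]]' | sed -n 2,3p; python3 -m crank '[[[0,0.2,-0.13],0,1]]' | sed -n 2,3p; python3 -m crank '[[[0,0.2,-0.13],0,1]]' | sed -n 2,3p; python3 -m crank '[[[0,0.2,-0.13],0,1]]' | sed -n 2,3p; python3 -m crank '[[[0,0.2,-0.13],0,1]]' | sed -n 2,3p; done
python3 - <<'E'
from kin import *
from plant import manip
o=manip.get_obs(); print(o["t"],np.round(o["joint_pos"],3)); a=R.from_quat(o["tcp_rot"]).as_matrix(); print(a.round(4))
# wall on the left: floor line in scene view at assumed floor heights
from h import ray
for z in (-.95,-.85): print(ray("scene",[[80,385],[40,408]],z).round(2).tolist())
print(ray("top",[[122,303],[95,355],[65,200],[185,258]],0.).round(2).tolist())
# lambda estimate
q=ik(np.array([.1268,.4665,.6424]),R.from_quat([.132,.99,-.045,-.006])*rz(-np.pi/2),np.array([1.24,.5,.3,0,2.3,-.067])).x
for lam in (.1,.2,.3,.5,.8):
    x=q;out=[]
    for v in ([0,.0447,-.0224],[0,.0447,-.0224],[0,.0447,.0224]):
        x=row(x,rz(np.pi/2).apply(v),0,lam); p,b=fk(x,PAR); out.append((p.round(3).tolist(),np.degrees(np.arccos(-b.as_matrix()[2,2])).round(2)))
    print(lam,out)
E
```

```text
position: [0.1538, 0.5658, 0.5863]
tcp_rot: [0.132, 0.991, -0.028, -0.004]
position: [0.1564, 0.5755, 0.5827]
tcp_rot: [0.132, 0.991, -0.015, -0.002]
position: [0.159, 0.5856, 0.578]
tcp_rot: [0.132, 0.991, -0.004, -0.001]
position: [0.1617, 0.5953, 0.5735]
tcp_rot: [0.132, 0.991, 0.007, 0.001]
position: [0.1641, 0.6043, 0.5698]
tcp_rot: [0.132, 0.991, 0.017, 0.002]
3.9 [ 1.246  0.628  0.236  0.003  2.242 -0.058]
[[-9.652e-01  2.615e-01  9.300e-03]
 [ 2.616e-01  9.646e-01  3.390e-02]
 [-1.000e-04  3.520e-02 -9.994e-01]]
[[0.22, 0.93, -0.95], [0.04, 0.98, -0.95]]
[[0.17, 0.84, -0.85], [-0.0, 0.89, -0.85]]
[[0.5, 0.66, 0.0], [0.37, 0.78, 0.0], [0.97, 0.76, 0.0], [0.58, 0.41, 0.0]]
0.1 [([0.138, 0.507, 0.655], np.float64(1.01)), ([0.148, 0.544, 0.67], np.float64(12.42)), ([0.16, 0.589, 0.655], np.float64(16.97))]
0.2 [([0.137, 0.503, 0.649], np.float64(2.02)), ([0.144, 0.531, 0.649], np.float64(4.43)), ([0.155, 0.57, 0.624], np.float64(6.57))]
0.3 [([0.136, 0.5, 0.646], np.float64(3.49)), ([0.142, 0.524, 0.639], np.float64(0.03)), ([0.152, 0.561, 0.609], np.float64(1.03))]
0.5 [([0.136, 0.499, 0.644], np.float64(4.52)), ([0.141, 0.519, 0.632], np.float64(3.12)), ([0.151, 0.554, 0.6], np.float64(2.78))]
0.8 [([0.135, 0.498, 0.643], np.float64(4.93)), ([0.14, 0.517, 0.629], np.float64(4.37)), ([0.15, 0.552, 0.597], np.float64(4.24))]
```

The push aligned with the boundary is quicker (1.3° per row); the tilt is now 2.0° the other way, which is fine for the grasp. The left wall is at about y = 0.85 or beyond, so there's clearance. I'll cross-check the thermometer in the scene view and work out the travel.

```bash
cat >> h.py <<'E'
def goto(P,az=None,o=None):
    """shares for a move to P (m); az: wanted azimuth (deg) of tool y -> turn share"""
    o=o or manip.get_obs(); A=R.from_quat(o["tcp_rot"]).as_matrix()
    s=A.T@(np.array(P)-o["position"])/.8; y=A[:,1]; cur=np.degrees(np.arctan2(y[1],y[0]))
    print("shift",s.round(4),"tool-y az",cur.round(2),"tilt",np.degrees(np.arccos(-A[2,2])).round(2),"toward",np.degrees(np.arctan2(A[1,2],A[0,2])).round(0), "" if az is None else "turn %.4f"%(-((az-cur+180)%360-180)/90))
E
python3 - <<'E'
from h import *
im=cv2.imread("pics/scene0.png"); hsv=cv2.cvtColor(im,cv2.COLOR_BGR2HSV)
C=np.array([.5505,-.2004]);a=np.deg2rad(13.27);ex=np.array([np.cos(a),np.sin(a)]);ey=np.array([-ex[1],ex[0]])
m=((hsv[:,:,1]>100)|(hsv[:,:,2]<100)).astype(np.uint8)*255
q=proj("scene",np.array([[*(C+ex*i*.112+ey*j*.092),.01] for i,j in((1,1),(-1,1),(-1,-1),(1,-1))])); g=np.zeros(m.shape,np.uint8); cv2.fillPoly(g,[q.astype(np.int32)],255)
k=big(cv2.morphologyEx(m&g,cv2.MORPH_CLOSE,np.ones((3,3)))); W=ray("scene",k,.024)[:,:2]
for yaw in (.32,.344,.37):
    u=np.array([np.cos(yaw),np.sin(yaw)]);v=np.array([-u[1],u[0]]);X=W@u;Y=W@v
    print(yaw,np.ptp(X).round(4),np.ptp(Y).round(4),(u*((X.max()+X.min())/2-.0315)+v*((Y.max()+Y.min())/2+.004)).round(4))
goto([.53,-.209,.2],10)
E
```

```text
0.32 0.1916 0.16 [ 0.526  -0.2172]
0.344 0.1916 0.1607 [ 0.5273 -0.217 ]
0.37 0.1915 0.1613 [ 0.5286 -0.2167]
shift [-0.7073 -0.8773  0.4318] tool-y az 74.83 tilt 2.01 toward 75.0 turn 0.7204
```

```bash
python3 -m crank '[[[-0.29,-0.36,0.12],0,1],[[-0.29,-0.36,0.12],0,1],[[-0.29,-0.36,0.12],0,1],[[-0.29,-0.36,0.12],0,1],[[-0.29,-0.36,0.12],0,1],[[-0.29,-0.36,0.12],0,1],[[-0.29,-0.36,0.12],0,1],[[-0.29,-0.36,0.12],0,1]]' | sed -n 1,3p
python3 - <<'E'
from h import *
goto([.53,-.209,.2],10); print(np.round(manip.get_obs()["joint_pos"],2))
E
```

```text
t: 4.7
position: [0.3027, 0.2916, 0.4725]
tcp_rot: [0.132, 0.991, 0.017, 0.003]
shift [-0.4374 -0.5415  0.3223] tool-y az 74.85 tilt 2.03 toward 73.0 turn 0.7205
[ 0.67 -0.07  1.37  0.02  1.82 -0.63]
```

```bash
python3 -m crank '[[[-0.41,-0.51,0.2],0.72,1],[[-0.41,-0.51,0.2],0.72,1],[[-0.41,-0.51,0.2],0.72,1],[[-0.41,-0.51,0.2],0.72,1],[[-0.41,-0.51,0.2],0.72,1],[[-0.41,-0.51,0.2],0.72,1],[[-0.41,-0.51,0.2],0.72,1],[[-0.41,-0.51,0.2],0.72,1]]' | sed -n 1,3p
python3 - <<'E'
from h import *
goto([.53,-.209,.15],10); print(np.round(manip.get_obs()["joint_pos"],2))
E
```

```text
t: 5.5
position: [0.4574, -0.0552, 0.3458]
tcp_rot: [0.645, 0.764, 0.016, -0.006]
shift [-0.212   0.0532  0.2394] tool-y az 9.66 tilt 1.94 toward 71.0 turn -0.0038
[-0.22  0.02  1.56  0.03  1.56 -0.39]
```

```bash
python3 -m crank '[[[-0.212,0.053,0.24],0,1],[[-0.212,0.053,0.24],0,1],[[-0.212,0.053,0.24],0,1],[[-0.212,0.053,0.24],0,1],[[-0.212,0.053,0.24],0,1],[[-0.212,0.053,0.24],0,1],[[-0.212,0.053,0.24],0,1]]' | sed -n 1,3p
python3 - <<'E'
from h import *
goto([.53,-.209,.028],10)
for n in ("top","scene"): cv2.imwrite(f"pics/{n}1.png",shot(n))
t=cv2.imread("pics/top1.png")[150:260,280:410]; s=cv2.imread("pics/scene1.png")[195:285,295:400]
cv2.imwrite("pics/c2.png",np.hstack([cv2.resize(t,(390*1,330)),cv2.resize(s,(385,330))]))
E
```

```text
t: 6.2
position: [0.5297, -0.2069, 0.1484]
tcp_rot: [0.643, 0.766, 0.015, -0.008]
shift [-0.0074 -0.002   0.1503] tool-y az 9.94 tilt 1.95 toward 77.0 turn -0.0006
```

View pics/c2.png

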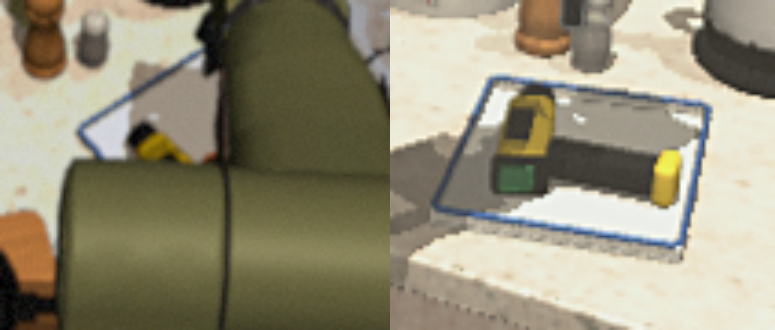

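The scene crop shows the thermometer undisturbed in the tray, display end towards the camera, nose away and butt at the right (crop 660,180). The top view is blocked by the arm. I'll descend.

```bash
python3 -m crank '[[[-0.006,-0.002,0.05],0,1],[[-0.006,-0.002,0.1],0,1],[[-0.006,-0.002,0.13],0,0.8],[[-0.006,-0.002,0.15],0,0.6],[[-0.006,-0.002,0.15],0,0.5],[[-0.006,-0.002,0.15],0,0.46]]'
python3 - <<'E'
from h import *
o=manip.get_obs();print(o["moment"]);goto([.53,-.209,.028],10)
E
```

```text
t: 6.9
position: [0.5312, -0.2073, 0.0315]
tcp_rot: [0.642, 0.766, 0.016, -0.006]
wrist_force: [0.2, 0.1, -0.1]
grip_width: 0.0389
finger_force: 0.0
[-0.0231841   0.0032603  -0.02563557]
shift [-0.002  -0.0019  0.0043] tool-y az 10.06 tilt 1.91 toward 70.0 turn 0.0007
```

```bash
python3 -m crank '[[[-0.002,-0.001,0.004],0,0.45],[[-0.002,-0.001,0.004],0,0.445]]'|tail -5; python3 -m crank '[[[0,0,0],0,0.44],[[0,0,0],0,0.44]]'|tail -5; python3 -c "
from h import *
cv2.imwrite('pics/s3.png',shot('scene')); s=cv2.imread('pics/s3.png')[175:285,280:410]; cv2.imwrite('pics/c3.png',cv2.resize(s,(650,550)))"
```

```text
position: [0.5309, -0.2093, 0.0285]
tcp_rot: [0.642, 0.766, 0.016, -0.005]
wrist_force: [-1.4, 3.9, 11.6]
grip_width: 0.0379
finger_force: 5.5
position: [0.5308, -0.2093, 0.0285]
tcp_rot: [0.642, 0.766, 0.016, -0.006]
wrist_force: [-1.6, 4.4, 11.6]
grip_width: 0.0376
finger_force: 6.1
```

View pics/c3.png

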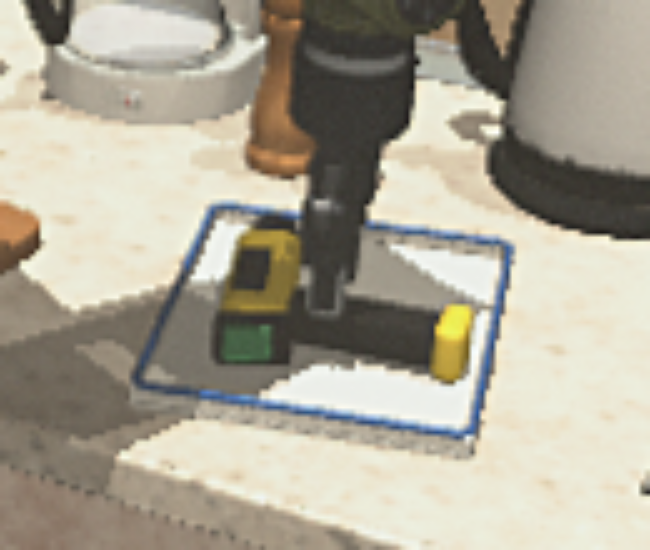

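The fingers straddle the handle beside the barrel as intended, at 6 N. The 11.6 N vertical reading is most likely friction from closing while still descending. I'll tighten slightly and start lifting.

```bash
python3 -m crank '[[[0,0,-0.004],0,0.435],[[0,0,-0.004],0,0.43]]'|tail -4; python3 -m crank '[[[0,0,-0.01],0,0.43],[[0,0,-0.02],0,0.43],[[0,0,-0.035],0,0.43]]'|tail -5
```

```text
tcp_rot: [0.643, 0.766, 0.016, -0.006]
wrist_force: [-0.2, 0.7, 0.5]
grip_width: 0.0368
finger_force: 0.0
position: [0.5294, -0.2102, 0.058]
tcp_rot: [0.643, 0.766, 0.015, -0.007]
wrist_force: [0.1, 0.5, -0.1]
grip_width: 0.0368
finger_force: 0.0
```

There's no load and no finger force, so it isn't held. Looking again.

Run:
```python
from h import *
cv2.imwrite('pics/s4.png',shot('scene')); s=cv2.imread('pics/s4.png')[195:275,300:390]; 
cv2.imwrite('pics/c4.png',cv2.resize(s,(720,640))[:600])
im=cv2.imread('pics/s4.png');hsv=cv2.cvtColor(im,cv2.COLOR_BGR2HSV)
o=manip.get_obs(); P=o["position"];A=R.from_quat(o["tcp_rot"]).as_matrix()
for d in (-.019,.019): print("pad tip px",proj("scene",P+A@[0,d,.019]).round(1))
print("grip px",proj("scene",[[.53,-.209,.024],[.53,-.209,.004]]).round(1).tolist())
for nm in ("scene0","s4"):
    h=cv2.cvtColor(cv2.imread(f"pics/{nm}.png"),cv2.COLOR_BGR2HSV); y=cv2.inRange(h,(22,120,100),(35,255,255)); y[:200]=0;y[275:]=0;y[:,:310]=0;y[:,390:]=0
    n,l,st,c=cv2.connectedComponentsWithStats(y); print(nm,[(c[i].round(1).tolist(),st[i,4]) for i in range(1,n) if st[i,4]>15])
```

```text
pad tip px [[344.5 236.2]]
pad tip px [[347.1 230.4]]
grip px [[345.1, 238.0], [344.7, 243.3]]
scene0 [([332.8, 229.2], np.int32(170)), ([369.8, 243.4], np.int32(94))]
s4 [([333.5, 229.0], np.int32(137)), ([369.9, 243.1], np.int32(95))]
```

View pics/c4.png

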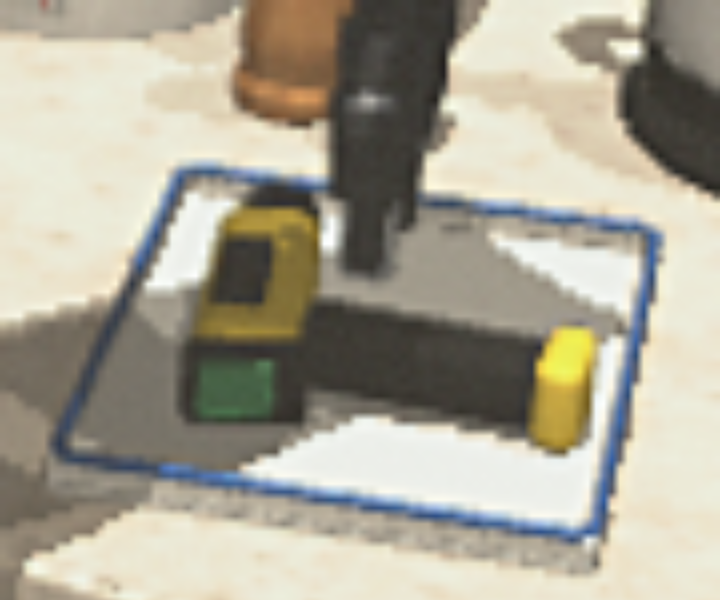

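Run:
```python
from h import *
C=np.array([.5505,-.2004]);a=np.deg2rad(13.27);ex=np.array([np.cos(a),np.sin(a)]);ey=np.array([-ex[1],ex[0]])
for i,j,s in ((1,1,(322.5,216.3)),(1,-1,(381.9,223.8)),(-1,1,(307.8,251.3)),(-1,-1,(373.8,261.2))):
    P=[*(C+ex*i*.125+ey*j*.105),.016]; print(np.round(P,3),proj("scene",P).round(1),"seen",s)
o=manip.get_obs();print(o["position"],o["grip_width"])
# epipolar-free check: visible near tip px vs line of tool axis
P=o["position"];A=R.from_quat(o["tcp_rot"]).as_matrix()
for k in (.019,.01,0,-.01,-.02): print(k,proj("scene",P+A@[0,-.019,k]).round(1),proj("scene",P+A@[0,.019,k]).round(1))
# butt and yellow barrel in both views, cast at .04/.024
for n,p in (("scene",(369.8,243.4)),): print(ray(n,p,.024).round(4))
h=cv2.cvtColor(cv2.imread("pics/top0.png"),cv2.COLOR_BGR2HSV); y=cv2.inRange(h,(22,120,90),(35,255,255)); y[:160]=0;y[245:]=0;y[:,:300]=0;y[:,400:]=0
n,l,st,c=cv2.connectedComponentsWithStats(y)
for i in range(1,n):
    if st[i,4]>15: print("top",c[i],st[i,4],ray("top",c[i],.034)[0].round(4))
r=cv2.inRange(h,(3,110,80),(17,255,255)); r[:160]=0;r[245:]=0;r[:,:335]=0;r[:,375:]=0; print("orange",np.argwhere(r>0)[:,::-1].mean(0),(r>0).sum(),ray("top",np.argwhere(r>0)[:,::-1].mean(0),.028).round(4))
```

```text
[ 0.648 -0.07   0.016] [[321.1 215.1]] seen (322.5, 216.3)
[ 0.696 -0.274  0.016] [[381.5 223.1]] seen (381.9, 223.8)
[ 0.405 -0.127  0.016] [[304.5 251.6]] seen (307.8, 251.3)
[ 0.453 -0.331  0.016] [[373.3 262.2]] seen (373.8, 261.2)
[ 0.53036219 -0.21068763  0.06038463] 0.03702623256696935
0.019 [[344.5 236.2]] [[347.1 230.4]]
0.01 [[344.8 233.8]] [[347.4 228. ]]
0 [[345. 231.]] [[347.6 225.3]]
-0.01 [[345.3 228.3]] [[347.9 222.6]]
-0.02 [[345.6 225.5]] [[348.2 219.9]]
[[ 0.5369 -0.2892  0.024 ]]
top [372.57692308 194.53846154] 52 [ 0.536  -0.2876  0.034 ]
top [339.23684211 206.98355263] 304 [ 0.5363 -0.1548  0.034 ]
orange [352.     200.8125] 16 [[ 0.5441 -0.2099  0.028 ]]
```

Run:
```python
from h import *
a=cv2.imread('pics/s4.png');b=cv2.imread('pics/scene0.png');c=cv2.imread('pics/s3.png');d=cv2.imread('pics/scene1.png')
for col in (343,345,347):
    print(col)
    for r in range(222,244): print(r,a[r,col],c[r,col],d[r,col],b[r,col])
```

```text
343
222 [80 84 86] [52 58 61] [251 255 251] [233 240 237]
223 [78 82 84] [53 58 62] [184 197 198] [237 241 239]
224 [60 65 69] [52 56 60] [133 148 155] [233 238 236]
225 [53 58 59] [55 61 64] [137 153 161] [233 238 236]
226 [56 62 63] [57 59 61] [141 154 161] [233 239 236]
227 [54 61 62] [54 58 61] [135 151 158] [233 239 236]
228 [64 68 68] [51 59 62] [139 154 161] [234 239 236]
229 [107 115 117] [54 59 63] [138 153 159] [233 239 236]
230 [140 154 161] [57 62 63] [140 156 163] [234 240 237]
231 [148 164 170] [48 55 56] [144 159 167] [244 248 246]
232 [122 135 140] [54 59 62] [122 135 140] [218 231 226]
233 [68 76 80] [52 57 60] [67 76 81] [111 120 119]
234 [51 56 60] [56 60 62] [49 54 59] [58 66 70]
235 [52 58 61] [55 60 61] [55 60 63] [64 73 75]
236 [49 56 58] [59 63 64] [54 63 65] [69 77 80]
237 [48 56 59] [89 95 98] [59 66 69] [65 75 74]
238 [54 60 63] [64 72 74] [54 61 66] [59 67 69]
239 [50 59 63] [47 54 60] [58 65 67] [62 68 71]
240 [52 60 62] [52 59 60] [62 67 71] [60 69 71]
241 [51 57 61] [53 58 62] [55 61 63] [60 67 69]
242 [50 56 59] [51 57 59] [55 62 63] [62 66 68]
243 [46
[... 1640 characters left out ...]
86 88] [137 152 159] [233 238 236]
231 [143 157 163] [84 90 92] [141 156 163] [236 241 239]
232 [146 163 170] [89 92 95] [148 164 170] [249 253 250]
233 [ 96 106 110] [ 96 104 104] [ 97 106 110] [164 173 169]
234 [49 56 59] [107 112 116] [50 57 58] [61 67 71]
235 [51 59 61] [108 115 118] [53 60 62] [61 70 75]
236 [53 61 62] [109 115 117] [53 61 64] [67 74 75]
237 [54 61 62] [104 111 113] [49 58 61] [71 77 78]
238 [54 61 64] [69 76 79] [59 64 69] [63 73 74]
239 [49 58 60] [54 58 62] [59 68 69] [62 69 71]
240 [53 61 64] [53 61 64] [56 63 67] [55 66 69]
241 [50 60 61] [49 56 58] [55 63 63] [58 66 70]
242 [51 58 63] [53 60 61] [51 59 61] [63 70 70]
243 [50 55 58] [54 58 61] [54 61 62] [58 65 66]
```

The tray corners project to within 1–3 px of where they're seen, so calibration is fine. Two things were off:
- **Height:** the fingertips show about 27 mm higher than the nominal TCP suggests, and the 11.6 N fits the tips resting on top of the handle.
- **Position:** butt and trigger in both views put the grip at about (0.525, -0.215).

I'll open, shift and go lower in steps while watching the force.

```bash
python3 - <<'E'
from h import *
goto([.525,-.215,.03],10); print(manip.get_obs()["position"])
E
python3 -m crank '[[[0,0,0],0,1],[[0,0,0],0,1],[[0,0,0],0,1],[[0,0,0],0,1]]'|tail -5
```

```text
shift [-0.0052 -0.0082  0.0377] tool-y az 10.01 tilt 1.9 toward 70.0 turn 0.0002
[ 0.53036219 -0.21068763  0.06038463]
position: [0.5293, -0.2101, 0.057]
tcp_rot: [0.643, 0.766, 0.015, -0.007]
wrist_force: [0.6, -0.3, 0.9]
grip_width: 0.0853
finger_force: 0.0
```

```bash
python3 -m crank '[[[-0.006,-0.007,0.02],0,1],[[-0.006,-0.007,0.036],0,1],[[-0.006,-0.007,0.048],0,1]]'|tail -5;python3 -m crank '[[[0,0,0.01],0,1],[[0,0,0.01],0,1]]'|tail -5
python3 - <<'E'
from h import *
cv2.imwrite('pics/s5.png',shot('scene')); s=cv2.imread('pics/s5.png')[180:270,300:390]; 
cv2.imwrite('pics/c5.png',cv2.resize(s,(600,600),interpolation=cv2.INTER_CUBIC)); goto([.525,-.215,.005],10)
E
```

```text
position: [0.5248, -0.2144, 0.0175]
tcp_rot: [0.643, 0.766, 0.015, -0.008]
wrist_force: [-0.0, -1.5, -1.2]
grip_width: 0.0853
finger_force: 0.0
position: [0.5249, -0.214, 0.0096]
tcp_rot: [0.642, 0.766, 0.015, -0.008]
wrist_force: [0.2, -0.4, -0.4]
grip_width: 0.0851
finger_force: 0.0
shift [-0.0012 -0.0005  0.0067] tool-y az 10.03 tilt 1.94 toward 76.0 turn 0.0003
```

View pics/c5.png

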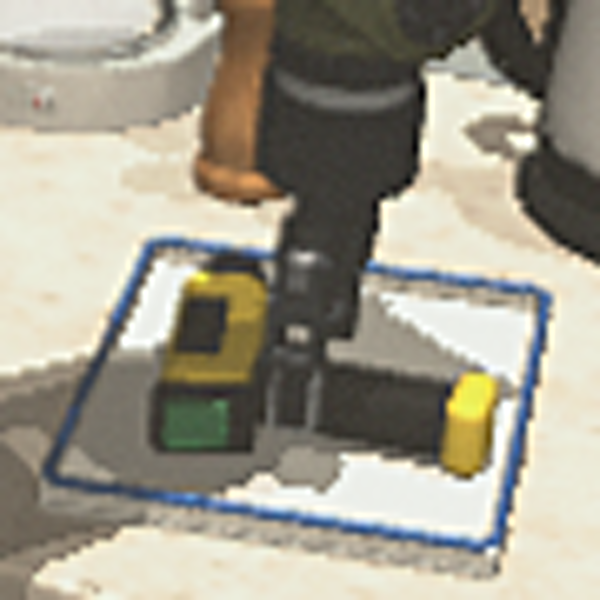

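The near finger straddles the handle beside the barrel; its tip at crop (295,425) is still about 2 cm above the tray floor. So I'll go lower in small guarded steps, shifting 3 mm towards the butt.

```bash
python3 -m crank '[[[-0.004,0,0.005],0,0.8],[[-0.004,0,0.006],0,0.7]]'|tail -5;python3 -m crank '[[[0,0,0.004],0,0.65],[[0,0,0.004],0,0.55]]'|tail -5; python3 -m crank '[[[0,0,0.002],0,0.5],[[0,0,0.002],0,0.47],[[0,0,0.002],0,0.46]]'|tail -5
```

```text
position: [0.526, -0.2177, 0.0059]
tcp_rot: [0.643, 0.766, 0.015, -0.007]
wrist_force: [0.3, 0.5, -0.4]
grip_width: 0.0605
finger_force: 0.0
position: [0.5259, -0.2172, 0.0025]
tcp_rot: [0.643, 0.766, 0.015, -0.007]
wrist_force: [2.2, 1.2, 0.1]
grip_width: 0.0468
finger_force: 0.7
position: [0.5261, -0.2173, 0.0013]
tcp_rot: [0.642, 0.766, 0.015, -0.007]
wrist_force: [2.4, 0.2, 2.1]
grip_width: 0.0398
finger_force: 1.2
```

```bash
python3 -m crank '[[[0,0,0],0,0.45],[[0,0,0],0,0.45]]'|tail -5;python3 -m crank '[[[0,0,0],0,0.44],[[0,0,0],0,0.44]]'|tail -3; python3 -m crank '[[[0,0,0],0,0.43],[[0,0,0],0,0.43]]'|tail -3
```

```text
position: [0.5261, -0.2173, 0.0014]
tcp_rot: [0.643, 0.766, 0.015, -0.007]
wrist_force: [2.9, 0.5, 3.8]
grip_width: 0.0387
finger_force: 7.2
wrist_force: [-0.1, 0.7, 7.2]
grip_width: 0.038
finger_force: 14.6
wrist_force: [-4.5, 0.1, 9.1]
grip_width: 0.0375
finger_force: 17.5
```

```bash
python3 -m crank '[[[0,0,0],0,0.444],[[0,0,0],0,0.444]]'|tail -3;python3 -m crank '[[[0,0,-0.004],0,0.444],[[0,0,-0.01],0,0.444],[[0,0,-0.02],0,0.444]]'|tail -5;python3 -m crank '[[[0,0,-0.03],0,0.444],[[0,0,-0.06],0,0.444],[[0,0,-0.1],0,0.444]]'|tail -5; python3 -c "
from h import *
cv2.imwrite('pics/s6.png',shot('scene')); s=cv2.imread('pics/s6.png')[150:270,290:410]; cv2.imwrite('pics/c6.png',cv2.resize(s,(600,600),interpolation=cv2.INTER_CUBIC))"
```

```text
wrist_force: [-1.2, 1.0, 7.7]
grip_width: 0.0381
finger_force: 14.9
position: [0.5252, -0.2175, 0.0168]
tcp_rot: [0.642, 0.766, 0.015, -0.008]
wrist_force: [-0.7, 0.5, -2.4]
grip_width: 0.0381
finger_force: 14.2
position: [0.5243, -0.22, 0.0974]
tcp_rot: [0.642, 0.766, 0.015, -0.008]
wrist_force: [0.1, -0.0, -3.0]
grip_width: 0.0382
finger_force: 14.2
```

View pics/c6.png

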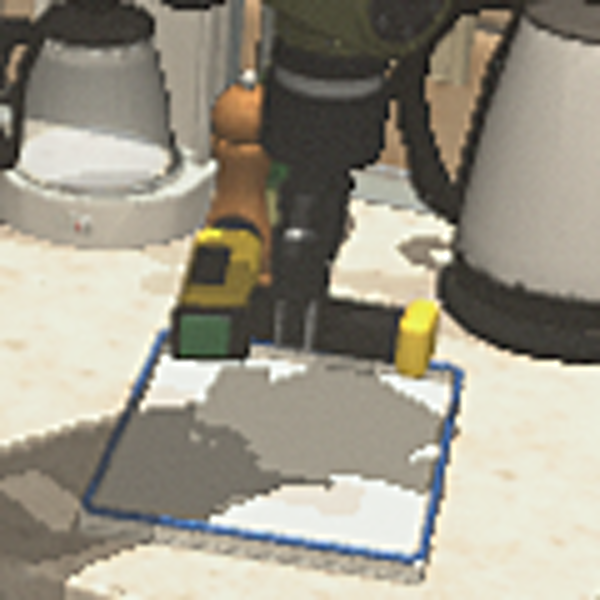

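It's lifted level in the jaws at about 14 N and a width of 38.1 mm, so the trigger is out. Next I'll simulate the tilt at the last joint's limit, the aiming pose and the way back.

```bash
cat > plan.py <<'E'
from kin import *
from plant import manip
Q=rz(np.pi/2)                       # model frame -> tool frame
TH=R.from_matrix(np.array([[np.sin(.17),np.cos(.17),0],[np.cos(.17),-np.sin(.17),0],[0,0,-1.]]).T)  # thermo axes in tool frame
GRIP=np.array([.0024,0,-.0227]); LENS=GRIP+TH.apply([.105,.052,0])
MID=np.array([.4816,.183,.027])
def tilt(A): z=A.as_matrix()[:,2]; return np.degrees(np.arccos(-z[2])).round(1),np.degrees(np.arctan2(z[1],z[0])).round(0)
def aim_from(A,dist=.2):            # TCP position so that the lens looks at MID
    T=A*Q; s=T.apply(TH.apply([1,0,0])); return MID-dist*s-T.apply(LENS), np.degrees(np.arcsin(-s[2])).round(1), np.degrees(np.arctan2(s[1],s[0])).round(0)
def push(q,sh,turn,n,lam=.55):
    for _ in range(n): q=row(q,Q.apply(sh) if sh is not None else np.zeros(3),turn,lam)
    return q
E
python3 - <<'E'
from plan import *
o=manip.get_obs(); q=np.array(o["joint_pos"]); print(o["t"],q.round(2))
p0,A0=fk(q,PAR)
for P in ([.50,-.18,.3],[.50,-.1,.3],[.48,0.,.3],[.4,-.2,.3],[.55,-.2,.3]):
    j1=np.arctan2(P[1],P[0]);q1=ik(np.array(P),rz(j1)*ry(np.pi)*rz(-2.54),np.array([j1,.2,1.6,0,1.4,-2.5])).x
    q2=push(q1,None,-.15,22); A=fk(q2,PAR)[1]; ti=tilt(A)
    # turn back until sight is steepest
    best=max(((aim_from(A*rz(u))[1],u) for u in np.linspace(0,2,81)))
    A2=A*rz(best[1]); X,el,az=aim_from(A2); s=ik(X,A2,q2); print(P,"tilt",ti,q2.round(2),"turnback",round(best[1],2),"el",el,"az",az,"TCP",X.round(3),"q",s.x.round(2),"res",s.cost.round(6))
E
```

```text
11.0 [-0.48  0.47  1.58  0.04  1.09 -0.67]
[0.5, -0.18, 0.3] tilt (np.float64(43.9), np.float64(-49.0)) [ 1.17  0.58  2.11 -0.81  1.03 -2.55] turnback 2.0 el 42.3 az 150.0 TCP [0.721 0.1   0.207] q [ 0.31  0.6   1.3  -0.82  1.06 -1.7 ] res 0.0
[0.5, -0.1, 0.3] tilt (np.float64(43.3), np.float64(-40.0)) [ 1.4   0.55  2.12 -0.75  1.05 -2.55] turnback 2.0 el 41.6 az 160.0 TCP [0.734 0.14  0.204] q [ 0.34  0.6   1.3  -0.8   0.97 -1.81] res 0.0
[0.48, 0.0, 0.3] tilt (np.float64(42.3), np.float64(-28.0)) [ 1.71  0.51  2.13 -0.66  1.09 -2.55] turnback 2.0 el 40.5 az 172.0 TCP [0.74  0.195 0.199] q [ 0.38  0.6   1.3  -0.74  0.86 -1.98] res 0.0
[0.4, -0.2, 0.3] tilt (np.float64(40.7), np.float64(-53.0)) [ 1.38  0.44  2.13 -0.55  1.16 -2.55] turnback 2.0 el 39.0 az 147.0 TCP [0.724 0.081 0.193] q [ 0.27  0.62  1.27 -0.76  1.09 -1.73] res 0.0
[0.55, -0.2, 0.3] tilt (np.float64(44.9), np.float64(-50.0)) [ 1.02  0.61  2.08 -0.92  1.   -2.55] turnback 2.0 el 43.7 az 146.0 TCP [0.712 0.089 0.214] q [ 0.3   0.57  1.33 -0.84  1.07 -1.64] res 0.0
```

Run:
```python
from plan import *
np.seterr(all="ignore")
sol=None
for P in ([.40,-.35,.3],[.3,-.4,.3],[.2,-.45,.3]):
    j1=np.arctan2(P[1],P[0]);q1=ik(np.array(P),rz(j1)*ry(np.pi)*rz(-2.54),np.array([j1,.2,1.6,0,1.4,-2.5])).x
    q2=push(q1,None,-.15,22); A=fk(q2,PAR)[1]
    el,u=max(((aim_from(A*rz(u))[1],u) for u in np.linspace(0,3,121)))
    A2=A*rz(u); X,el,az=aim_from(A2); s=ik(X,A2,q2); print(P,"tilt",tilt(A),q2.round(2),"turnback",round(u,2),"el",el,"az",az,"TCP",X.round(3),"q",s.x.round(2),"res",s.cost.round(6))
    if P[0]==.3: sol=(s.x,A2)
q3,A3=sol
out=[]
for r in (.35,.5,.65):
  for az in np.deg2rad([-90,-60,-30,0,30]):
    for z in (.3,.45):
      for sg in (1,-1):
        X=np.array([r*np.cos(az),r*np.sin(az),z])
        s=None
        for u in np.linspace(-4,4,33):   # find turn putting j6 at limit
            t=ik(X,A3*rz(u),np.r_[q3[:5],np.clip(q3[5]+u,-2.5,2.5)])
            if t.cost<1e-6 and t.x[5]*sg>2.2 and (s is None or t.x[5]*sg>s[0].x[5]*sg): s=(t,u)
        if s is None: continue
        q=s[0].x; tr=[]
        for k in range(4): q=push(q,None,sg*.15,6); tr.append(tilt(fk(q,PAR)[1]))
        out.append((min(a for a,b in tr),r,np.degrees(az),z,sg,round(s[1],2),[(float(a),int(b)) for a,b in tr]))
for x in sorted(out,key=lambda x:x[0])[:8]: print(x)
```

```text
[0.4, -0.35, 0.3] tilt (np.float64(43.9), np.float64(-70.0)) [ 0.8   0.58  2.11 -0.81  1.03 -2.55] turnback 2.3 el 43.9 az 105.0 TCP [ 0.597 -0.028  0.224] q [ 0.18  0.38  1.58 -0.83  1.19 -1.17] res 0.0
[0.3, -0.4, 0.3] tilt (np.float64(43.0), np.float64(-82.0)) [ 0.7   0.54  2.13 -0.73  1.06 -2.55] turnback 2.3 el 43.0 az 95.0 TCP [ 0.558 -0.049  0.22 ] q [ 0.16  0.36  1.61 -0.79  1.29 -1.07] res 0.0
[0.2, -0.45, 0.3] tilt (np.float64(42.8), np.float64(-94.0)) [ 0.5   0.53  2.13 -0.7   1.08 -2.55] turnback 2.28 el 42.8 az 85.0 TCP [ 0.513 -0.06   0.218] q [ 0.14  0.34  1.64 -0.74  1.41 -0.95] res 0.0
(np.float64(22.3), 0.5, np.float64(0.0), 0.3, 1, np.float64(3.5), [(33.3, -82), (23.7, -71), (22.3, -44), (30.9, -28)])
(np.float64(24.3), 0.35, np.float64(29.999999999999996), 0.3, 1, np.float64(3.0), [(38.0, -84), (30.3, -83), (24.3, -70), (25.7, -51)])
(np.float64(28.2), 0.35, np.float64(0.0), 0.3, 1, np.float64(3.5), [(33.7, -78), (28.2, -63), (30.6, -47), (37.2, -41)])
(np.float64(29.2), 0.65, np.float64(-29.999999999999996), 0.45, 1, np.float64(4.0), [(35.8, -76), (29.2, -64), (33.2, -51), (45.0, -40)])
(np.float64(31.1), 0.65, np.float64(-29.999999999999996), 0.3, 1, np.float64(4.0), [(31.7, -70), (31.1, -39), (43.5, -25), (56.9, -27)])
(np.float64(31.7), 0.35, np.float64(0.0), 0.45, 1, np.float64(3.75), [(36.0, -78), (31.7, -66), (34.7, -53), (39.6, -51)])
(np.float64(33.4), 0.5, np.float64(-29.999999999999996), 0.3, 1, np.float64(4.0), [(33.4, -69), (33.7, -47), (43.2, -36), (54.7, -36)])
(np.float64(35.7), 0.5, np.float64(-29.999999999999996), 0.45, 1, np.float64(4.0), [(36.5, -73), (35.7, -53), (44.0, -40), (54.8, -38)])
```

```bash
cat > un.py <<'E'
from plan import *
from multiprocessing import Pool
q3=np.array([.16,.36,1.61,-.79,1.29,-1.07]);A3=fk(q3,PAR)[1]
SH=[np.zeros(3)]+[s*.05*np.eye(3)[i] for i in range(3) for s in (1,-1)]
def job(a):
    r,az,z,sg=a; az=np.deg2rad(az); X=np.array([r*np.cos(az),r*np.sin(az),z]); s=None
    for u in np.linspace(-4,4,33):
        t=ik(X,A3*rz(u),np.r_[q3[0]+az,q3[1:5],np.clip(q3[5]+u,-2.5,2.5)])
        if t.cost<1e-6 and t.x[5]*sg>2.2 and (s is None or t.x[5]*sg>s[0].x[5]*sg): s=(t,u)
    if s is None: return None
    q=s[0].x; tr=[]
    for k in range(7):
        c=[(tilt(fk(x,PAR)[1])[0],i,x) for i,h in enumerate(SH) for x in [push(q,h,sg*.15,3)]]
        b=min(c,key=lambda c:c[0]); q=b[2]; tr.append((float(b[0]),b[1],fk(q,PAR)[0].round(2).tolist()))
        if b[0]<4: break
    return min(t[0] for t in tr)+len(tr),a,round(s[1],2),tr
if __name__=="__main__":
    G=[(r,az,z,sg) for r in (.3,.45,.6) for az in (-60,-30,0,30,60) for z in (.3,.5,.65) for sg in (1,-1)]
    with Pool() as p: res=[x for x in p.map(job,G,1) if x]
    for x in sorted(res,key=lambda x:x[0])[:7]: print(x)
E
OMP_NUM_THREADS=1 timeout 550 python3 un.py
```

```text
(6.7, (0.3, 60, 0.3, 1), np.float64(2.75), [(40.7, 5, [0.22, 0.12, 0.23]), (33.5, 4, [0.33, 0.12, 0.22]), (26.1, 2, [0.24, 0.03, 0.25]), (17.8, 4, [0.35, -0.01, 0.25]), (8.6, 4, [0.46, -0.06, 0.25]), (0.7, 4, [0.56, -0.13, 0.24])])
(7.5, (0.45, 60, 0.3, 1), np.float64(2.75), [(41.5, 5, [0.3, 0.26, 0.23]), (36.4, 5, [0.38, 0.1, 0.18]), (28.1, 2, [0.28, 0.02, 0.23]), (19.0, 4, [0.39, -0.01, 0.23]), (9.5, 2, [0.28, -0.05, 0.23]), (1.5, 4, [0.37, -0.12, 0.23])])
(7.9, (0.6, 30, 0.3, 1), np.float64(3.25), [(40.7, 5, [0.6, 0.17, 0.25]), (35.9, 5, [0.68, 0.02, 0.21]), (29.2, 2, [0.66, -0.0, 0.26]), (23.6, 5, [0.7, -0.16, 0.18]), (14.7, 2, [0.65, -0.18, 0.21]), (4.9, 2, [0.56, -0.19, 0.21]), (0.9, 3, [0.38, -0.26, 0.22])])
(14.0, (0.45, 30, 0.3, 1), np.float64(3.25), [(38.4, 5, [0.46, 0.06, 0.26]), (29.6, 2, [0.36, -0.01, 0.29]), (20.8, 4, [0.48, -0.05, 0.31]), (11.6, 2, [0.37, -0.08, 0.31]), (7.0, 4, [0.47, -0.17, 0.32]), (8.2, 3, [0.29, -0.21, 0.3]), (9.1, 3, [0.14, -0.17, 0.27])])
(14.4, (0.3, 30, 0.3, 1), np.float64(3.0), [(39.3, 4, [0.35, 0.19, 0.27]), (33.5, 2, [0.3, 0.1, 0.33]), (27.3, 2, [0.21, -0.0, 0.34]), (20.3, 4, [0.32, -0.06, 0.34]), (12.7, 4, [0.41, -0.13, 0.35]), (7.4, 2, [0.31, -0.14, 0.34]), (7.5, 3, [0.15, -0.14, 0.32])])
(15.6, (0.6, 0, 0.3, 1), np.float64(3.5), [(36.7, 2, [0.51, -0.02, 0.31]), (27.1, 2, [0.41, -0.08, 0.33]), (18.7, 4, [0.52, -0.13, 0.36]), (11.9, 2, [0.42, -0.15, 0.34]), (11.8, 3, [0.26, -0.19, 0.32]), (11.4, 3, [0.12, -0.16, 0.29]), (8.6, 3, [0.04, -0.16, 0.27])])
(17.1, (0.3, 0, 0.5, 1), np.float64(3.75), [(38.6, 2, [0.21, -0.07, 0.48]), (32.4, 2, [0.16, -0.12, 0.44]), (24.9, 2, [0.15, -0.16, 0.41]), (18.8, 2, [0.13, -0.17, 0.39]), (13.5, 3, [0.06, -0.19, 0.38]), (10.1, 3, [-0.03, -0.16, 0.37]), (10.1, 1, [-0.18, -0.16, 0.36])])
```

The model offers a clean route: tilt at the negative limit near (0.3,-0.4), turn back to aim, then untilt at the positive limit near azimuth 30–60°, ending by the tray. First the move and turn.

Run:
```python
from h import *
goto([.3,-.4,.3],None)
```

```text
shift [-0.164  -0.3129 -0.256 ] tool-y az 10.02 tilt 1.88 toward 64.0
```

```bash
python3 -m crank '[[[-0.01,-0.02,-0.06],0,0.444],[[-0.164,-0.313,-0.256],-0.9,0.444],[[-0.164,-0.313,-0.256],-0.9,0.444],[[-0.164,-0.313,-0.256],-0.9,0.444],[[-0.164,-0.313,-0.256],-0.9,0.444],[[-0.164,-0.313,-0.256],-0.9,0.444],[[-0.164,-0.313,-0.256],-0.9,0.444],[[-0.164,-0.313,-0.256],-0.9,0.444]]'; python3 -m crank '[[[0,0,0],-0.25,0.444],[[0,0,0],-0.25,0.444]]'|tail -6
python3 - <<'E'
from h import *
goto([.3,-.4,.3],None);print(np.round(manip.get_obs()["joint_pos"],2))
E
```

```text
t: 11.8
position: [0.2972, -0.4013, 0.2966]
tcp_rot: [0.189, 0.982, 0.015, 0.002]
wrist_force: [1.0, 0.3, -3.2]
grip_width: 0.0378
finger_force: 12.1
t: 12.0
position: [0.2987, -0.3999, 0.2947]
tcp_rot: [0.04, 0.999, 0.016, 0.004]
wrist_force: [-0.2, -0.2, -3.0]
grip_width: 0.0378
finger_force: 12.1
shift [-0.0016  0.0002 -0.0066] tool-y az 85.41 tilt 1.9 toward 74.0 
[-1.02  0.15  1.54  0.02  1.48 -2.51]
```

```bash
python3 -m crank '[[[0,0,0],-0.25,0.444],[[0,0,0],-0.25,0.444]]'|sed -n 2,3p; python3 -m crank '[[[0,0,0],-0.25,0.444],[[0,0,0],-0.25,0.444]]'|sed -n 2,3p
python3 - <<'E'
from h import *
goto([.3,-.4,.3],None);print(np.round(manip.get_obs()["joint_pos"],2))
E
```

```text
position: [0.3402, -0.366, 0.293]
tcp_rot: [-0.051, 0.999, -0.0, -0.015]
position: [0.3809, -0.3193, 0.2872]
tcp_rot: [-0.133, 0.99, -0.021, -0.038]
shift [ 0.1249 -0.0711 -0.0037] tool-y az 105.32 tilt 4.99 toward -143.0 
[-0.73  0.15  1.56 -0.09  1.45 -2.55]
```

```bash
cat >> plan.py <<'E'
def look(sg,lam,n=4,q=None,turn=.15,cands=None):
    q=np.array(manip.get_obs()["joint_pos"]) if q is None else q
    print("now",q.round(2),"pos",fk(q,PAR)[0].round(3),"tilt",tilt(fk(q,PAR)[1]),"best sight el",aim_from(fk(q,PAR)[1])[1:])
    for h in (cands or [(0,0,0),(.05,0,0),(-.05,0,0),(0,.05,0),(0,-.05,0),(0,0,.05),(0,0,-.05)]):
        x=push(q,np.array(h,float),sg*turn,n,lam); print(h,"tilt",*map(float,tilt(fk(x,PAR)[1])),"pos",fk(x,PAR)[0].round(2),"q",x.round(2))
E
python3 - <<'E'
from plan import *
q=np.array([-1.02,.15,1.54,.02,1.48,-2.51])
for lam in (.55,.8,1.2,2): print(lam); look(-1,lam,4,q,cands=[(0,0,0)])
E
```

```text
0.55
now [-1.02  0.15  1.54  0.02  1.48 -2.51] pos [ 0.295 -0.401  0.293] tilt (np.float64(2.0), np.float64(86.0)) best sight el (np.float64(-2.0), np.float64(95.0))
(0, 0, 0) tilt 6.2 -147.0 pos [ 0.39 -0.31  0.28] q [-0.69  0.16  1.55 -0.1   1.46 -2.55]
0.8
now [-1.02  0.15  1.54  0.02  1.48 -2.51] pos [ 0.295 -0.401  0.293] tilt (np.float64(2.0), np.float64(86.0)) best sight el (np.float64(-2.0), np.float64(95.0))
(0, 0, 0) tilt 3.6 -153.0 pos [ 0.42 -0.27  0.29] q [-0.61  0.16  1.54 -0.06  1.47 -2.55]
1.2
now [-1.02  0.15  1.54  0.02  1.48 -2.51] pos [ 0.295 -0.401  0.293] tilt (np.float64(2.0), np.float64(86.0)) best sight el (np.float64(-2.0), np.float64(95.0))
(0, 0, 0) tilt 1.6 -178.0 pos [ 0.44 -0.23  0.29] q [-0.54  0.16  1.53 -0.02  1.48 -2.55]
2
now [-1.02  0.15  1.54  0.02  1.48 -2.51] pos [ 0.295 -0.401  0.293] tilt (np.float64(2.0), np.float64(86.0)) best sight el (np.float64(-2.0), np.float64(95.0))
(0, 0, 0) tilt 1.3 117.0 pos [ 0.46 -0.2   0.3 ] q [-0.49  0.15  1.53  0.01  1.48 -2.55]
```

The model with λ≈0.6 matches reality well, drift included. Planning the next pushes with it.

Run:
```python
from plan import *
look(-1,.6,6)
look(-1,.6,6,cands=[(-.035,.035,0),(-.035,-.035,0),(-.035,0,-.035),(-.035,0,.035),(-.03,-.03,-.03)])
```

```text
now [-0.73  0.15  1.56 -0.09  1.45 -2.55] pos [ 0.381 -0.319  0.287] tilt (np.float64(5.0), np.float64(-143.0)) best sight el (np.float64(1.0), np.float64(115.0))
(0, 0, 0) tilt 16.1 -120.0 pos [ 0.46 -0.12  0.24] q [-0.18  0.18  1.66 -0.27  1.41 -2.55]
(0.05, 0, 0) tilt 22.3 -122.0 pos [ 0.29 -0.14  0.26] q [-0.28 -0.2   2.01 -0.38  1.46 -2.55]
(-0.05, 0, 0) tilt 10.5 -121.0 pos [ 0.66 -0.04  0.23] q [-0.05  0.6   1.09 -0.16  1.54 -2.55]
(0, 0.05, 0) tilt 9.4 -127.0 pos [0.25 0.02 0.27] q [ 0.07 -0.38  2.07 -0.13  1.55 -2.55]
(0, -0.05, 0) tilt 20.4 -117.0 pos [ 0.61 -0.31  0.22] q [-0.39  0.63  1.09 -0.36  1.45 -2.55]
(0, 0, 0.05) tilt 17.7 -118.0 pos [ 0.4  -0.22 -0.06] q [-0.42  0.6   1.93 -0.49  0.7  -2.55]
(0, 0, -0.05) tilt 9.4 -127.0 pos [ 0.49 -0.05  0.54] q [-0.1   0.21  0.92 -0.16  2.09 -2.55]
now [-0.73  0.15  1.56 -0.09  1.45 -2.55] pos [ 0.381 -0.319  0.287] tilt (np.float64(5.0), np.float64(-143.0)) best sight el (np.float64(1.0), np.float64(115.0))
(-0.035, 0.035, 0) tilt 8.3 -126.0 pos [0.45 0.04 0.25] q [ 0.06  0.12  1.67 -0.11  1.44 -2.55]
(-0.035, -0.035, 0) tilt 14.3 -116.0 pos [ 0.71 -0.19  0.21] q [-0.23  0.8   0.81 -0.24  1.59 -2.55]
(-0.035, 0, -0.035) tilt 8.4 -127.0 pos [ 0.62 -0.03  0.44] q [-0.05  0.49  0.78 -0.13  1.95 -2.55]
(-0.035, 0, 0.035) tilt 14.0 -117.0 pos [ 0.57 -0.12  0.02] q [-0.16  0.65  1.53 -0.27  1.05 -2.55]
(-0.03, -0.03, -0.03) tilt 9.5 -120.0 pos [ 0.69 -0.14  0.39] q [-0.2   0.73  0.52 -0.17  1.94 -2.55]
```

Run:
```python
from plan import *
for n in (6,12): look(-1,.6,n,cands=[(.035,-.035,0),(.03,-.03,-.02),(.02,-.045,0),(.045,-.02,-.01)])
```

```text
now [-0.73  0.15  1.56 -0.09  1.45 -2.55] pos [ 0.381 -0.319  0.287] tilt (np.float64(5.0), np.float64(-143.0)) best sight el (np.float64(1.0), np.float64(115.0))
(0.035, -0.035, 0) tilt 24.5 -120.0 pos [ 0.44 -0.28  0.23] q [-0.44  0.26  1.6  -0.44  1.34 -2.55]
(0.03, -0.03, -0.02) tilt 19.8 -121.0 pos [ 0.46 -0.21  0.35] q [-0.33  0.19  1.4  -0.34  1.63 -2.55]
(0.02, -0.045, 0) tilt 23.1 -119.0 pos [ 0.52 -0.31  0.22] q [-0.44  0.45  1.36 -0.41  1.38 -2.55]
(0.045, -0.02, -0.01) tilt 22.7 -122.0 pos [ 0.38 -0.2   0.3 ] q [-0.35  0.01  1.71 -0.39  1.51 -2.55]
now [-0.73  0.15  1.56 -0.09  1.45 -2.55] pos [ 0.381 -0.319  0.287] tilt (np.float64(5.0), np.float64(-143.0)) best sight el (np.float64(1.0), np.float64(115.0))
(0.035, -0.035, 0) tilt 45.6 -106.0 pos [ 0.46 -0.3   0.14] q [-0.31  0.44  1.72 -0.9   1.15 -2.55]
(0.03, -0.03, -0.02) tilt 30.5 -109.0 pos [ 0.49 -0.06  0.36] q [ 0.05  0.22  1.38 -0.5   1.74 -2.55]
(0.02, -0.045, 0) tilt 43.3 -102.0 pos [ 0.58 -0.31  0.12] q [-0.28  0.66  1.41 -0.83  1.18 -2.55]
(0.045, -0.02, -0.01) tilt 37.7 -111.0 pos [ 0.36 -0.07  0.3 ] q [ 0.08 -0.01  1.83 -0.58  1.64 -2.55]
```

```bash
python3 -m crank '[[[0.09,-0.09,-0.01],-0.25,0.444],[[0.09,-0.09,-0.01],-0.25,0.444]]'|sed -n 2,3p; python3 -m crank '[[[0.09,-0.09,-0.01],-0.25,0.444],[[0.09,-0.09,-0.01],-0.25,0.444]]'|sed -n 2,3p;python3 -m crank '[[[0.09,-0.09,-0.01],-0.25,0.444],[[0.09,-0.09,-0.01],-0.25,0.444]]'|tail -5
python3 - <<'E'
from plan import *
look(-1,.6,6,cands=[(.035,-.035,0),(.03,-.03,-.02),(.02,-.045,0),(.045,-.02,-.01)])
E
```

```text
position: [0.403, -0.3009, 0.2807]
tcp_rot: [-0.187, 0.979, -0.051, -0.067]
position: [0.4218, -0.281, 0.2701]
tcp_rot: [-0.241, 0.962, -0.08, -0.097]
position: [0.4369, -0.2616, 0.2556]
tcp_rot: [-0.294, 0.941, -0.111, -0.127]
wrist_force: [0.8, -0.5, -2.5]
grip_width: 0.0381
finger_force: 11.4
now [-0.45  0.21  1.59 -0.34  1.39 -2.55] pos [ 0.437 -0.261  0.255] tilt (np.float64(19.4), np.float64(-122.0)) best sight el (np.float64(4.6), np.float64(135.0))
(0.035, -0.035, 0) tilt 40.1 -107.0 pos [ 0.47 -0.25  0.17] q [-0.26  0.37  1.7  -0.75  1.22 -2.55]
(0.03, -0.03, -0.02) tilt 36.2 -109.0 pos [ 0.49 -0.14  0.27] q [-0.07  0.27  1.57 -0.61  1.5  -2.55]
(0.02, -0.045, 0) tilt 38.8 -106.0 pos [ 0.55 -0.25  0.15] q [-0.22  0.53  1.51 -0.72  1.24 -2.55]
(0.045, -0.02, -0.01) tilt 38.8 -109.0 pos [ 0.41 -0.18  0.23] q [-0.14  0.14  1.82 -0.68  1.39 -2.55]
```

```bash
python3 -m crank '[[[0.1,-0.07,-0.02],-0.25,0.444],[[0.1,-0.07,-0.02],-0.25,0.444]]'|sed -n 2,3p; python3 -m crank '[[[0.1,-0.07,-0.02],-0.25,0.444],[[0.1,-0.07,-0.02],-0.25,0.444]]'|sed -n 2,3p;python3 -m crank '[[[0.1,-0.07,-0.02],-0.25,0.444],[[0.1,-0.07,-0.02],-0.25,0.444]]'|sed -n 2,3p;python3 -m crank '[[[0.1,-0.07,-0.02],-0.25,0.444],[[0.1,-0.07,-0.02],-0.25,0.444]]'
python3 - <<'E'
from plan import *
look(-1,.6,2,cands=[(.035,-.035,0)])
q=np.array(manip.get_obs()["joint_pos"]); A=fk(q,PAR)[1]
el,u=max(((aim_from(A*rz(u))[1],u) for u in np.linspace(0,3,121))); X,e,az=aim_from(A*rz(u)); s=ik(X,A*rz(u),np.r_[.15,.36,1.6,-.8,1.3,-1.]); print("turn",u.round(3),"share",(u/np.pi*2).round(3),e,az,X.round(3),s.x.round(2),s.cost)
E
```

```text
position: [0.4389, -0.2371, 0.2442]
tcp_rot: [-0.348, 0.913, -0.141, -0.158]
position: [0.4396, -0.2159, 0.2291]
tcp_rot: [-0.401, 0.88, -0.171, -0.189]
position: [0.4396, -0.1989, 0.2102]
tcp_rot: [-0.454, 0.84, -0.199, -0.222]
t: 13.8
position: [0.4396, -0.1875, 0.1876]
tcp_rot: [-0.505, 0.793, -0.227, -0.255]
wrist_force: [0.5, 0.1, -2.0]
grip_width: 0.0378
finger_force: 11.6
now [-0.14  0.26  1.81 -0.73  1.28 -2.55] pos [ 0.44  -0.187  0.187] tilt (np.float64(39.9), np.float64(-106.0)) best sight el (np.float64(-0.4), np.float64(165.0))
(0.035, -0.035, 0) tilt 46.5 -101.0 pos [ 0.46 -0.2   0.15] q [-0.11  0.36  1.83 -0.88  1.21 -2.55]
turn 1.625 share 1.035 39.9 71.0 [ 0.453 -0.069  0.207] [ 0.1   0.28  1.73 -0.64  1.46 -0.8 ] 4.0156368732401945e-21
```

```bash
python3 -m crank '[[[0.08,-0.08,-0.03],-0.25,0.444],[[0.08,-0.08,-0.03],-0.25,0.444]]'|sed -n 2,3p; python3 -m crank '[[[0.08,-0.08,-0.03],-0.25,0.444]]'
python3 - <<'E'
from plan import *
from h import goto
q=np.array(manip.get_obs()["joint_pos"]); A=fk(q,PAR)[1]; print(q.round(2),tilt(A))
el,u=max(((aim_from(A*rz(u))[1],u) for u in np.linspace(0,3,121))); X,e,az=aim_from(A*rz(u),.2); s=ik(X,A*rz(u),np.r_[.15,.36,1.6,-.8,1.3,-1.]); print("turn",u.round(3),"share",(u/np.pi*2).round(3),e,az,X.round(3),s.x.round(2),s.cost)
goto(X)
E
```

```text
position: [0.451, -0.1755, 0.1636]
tcp_rot: [-0.555, 0.739, -0.252, -0.287]
t: 14.1
position: [0.4605, -0.1712, 0.1508]
tcp_rot: [-0.58, 0.706, -0.267, -0.307]
wrist_force: [-0.2, -0.3, -2.3]
grip_width: 0.0381
finger_force: 11.7
[-0.04  0.37  1.83 -0.89  1.24 -2.55] (np.float64(48.0), np.float64(-100.0))
turn 1.725 share 1.098 48.0 79.0 [ 0.495 -0.044  0.239] [ 0.2   0.35  1.61 -0.77  1.56 -0.86] 4.08762832175953e-23
shift [-0.028  -0.0153 -0.1957] tool-y az 169.41 tilt 47.99 toward -100.0
```

```bash
python3 -m crank '[[[-0.028,-0.015,-0.196],0.76,0.444],[[-0.028,-0.015,-0.196],0.76,0.444],[[-0.028,-0.015,-0.196],0.76,0.444],[[-0.028,-0.015,-0.196],0.76,0.444],[[-0.028,-0.015,-0.196],0.76,0.444],[[-0.028,-0.015,-0.196],0.76,0.444],[[-0.028,-0.015,-0.196],0.76,0.444],[[-0.028,-0.015,-0.196],0.76,0.444]]'
python3 - <<'E'
from plan import *
from h import *
q=np.array(manip.get_obs()["joint_pos"]); A=fk(q,PAR)[1]; print(q.round(2),tilt(A))
el,u=max(((aim_from(A*rz(u))[1],u) for u in np.linspace(-1,1,201))); X,e,az=aim_from(A*rz(u),.2); print("turn share",(u/np.pi*2).round(3),e,az,X.round(3)); goto(X)
T=A*Q; print("lens now",(fk(q,PAR)[0]+T.apply(LENS)).round(3))
E
```

```text
t: 14.9
position: [0.4949, -0.0442, 0.2398]
tcp_rot: [-0.079, 0.91, -0.393, -0.102]
wrist_force: [-0.2, -0.3, -2.4]
grip_width: 0.0379
finger_force: 1.9
[ 0.2   0.35  1.61 -0.77  1.56 -1.38] (np.float64(47.9), np.float64(-100.0))
turn share 0.35 47.9 77.0 [ 0.486 -0.044  0.24 ]
shift [0.0102 0.0027 0.001 ] tool-y az 108.33 tilt 47.9 toward -100.0 
lens now [0.407 0.033 0.206]
```

```bash
python3 -m crank '[[[0.003,0.001,0],0.1,0.438],[[0.01,0.003,0.001],0.2,0.438]]'|tail -3; python3 -m crank '[[[0,0,0],0.15,0.438],[[0,0,0],0.15,0.438],[[0,0,0],0.15,0.438]]'|tail -3
python3 - <<'E'
from plan import *
from h import *
q=np.array(manip.get_obs()["joint_pos"]); A=fk(q,PAR)[1]; print(q.round(2),tilt(A))
X,e,az=aim_from(A,.2); print(e,az,X.round(3)); goto(X)
T=A*Q; P=fk(q,PAR)[0]; L=P+T.apply(LENS); print("lens",L.round(3))
TAIL=GRIP+TH.apply([-.042,.052,0]); 
for n in ("scene","top"):
    im=shot(n); cv2.imwrite(f"pics/{n}7.png",im); print(n,"lens px",proj(n,L).round(1),"tail",proj(n,P+T.apply(TAIL)).round(1),"butt",proj(n,P+T.apply(GRIP+TH.apply([-.0127,-.074,0]))).round(1),"mid",proj(n,MID).round(1))
a=cv2.imread("pics/scene7.png")[120:280,200:400]; b=cv2.imread("pics/top7.png")[140:300,200:400]
cv2.imwrite("pics/c7.png",np.hstack([cv2.resize(a,(400,320)),cv2.resize(b,(400,320))]))
E
```

```text
wrist_force: [0.2, -0.9, -1.8]
grip_width: 0.0375
finger_force: 12.0
wrist_force: [-0.7, 0.3, -2.4]
grip_width: 0.0378
finger_force: 12.1
[ 0.2   0.34  1.64 -0.77  1.56 -0.85] (np.float64(47.9), np.float64(-100.0))
47.9 79.0 [ 0.492 -0.044  0.239]
shift [-0.0069  0.0022 -0.0001] tool-y az 64.44 tilt 47.91 toward -100.0 
lens [0.45  0.053 0.175]
scene lens px [[261.4 187.4]] tail [[285.3 162.8]] butt [[305.7 155.9]] mid [[235.1 215.2]]
top lens px [[295.8 230.4]] tail [[328.7 208.7]] butt [[312.  178.1]] mid [[256.4 254.6]]
```

View pics/c7.png

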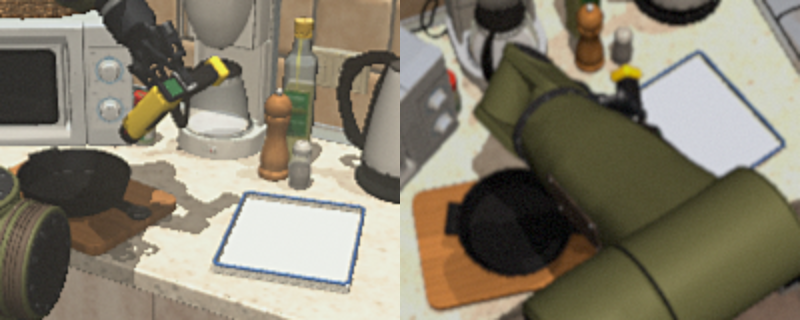

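The scene crop shows the thermometer held nose-down towards the pan. The lens is seen at about (263,187) against a predicted (261,187), and tail and butt match to 3 px, so the aim is right to several mm. I'll trim 8 mm, settle, then squeeze and hold.

```bash
python3 -m crank '[[[-0.005,0.001,0],0,0.438],[[-0.01,0.002,0],0,0.438],[[-0.01,0.002,0],0,0.438],[[-0.01,0.002,0],0,0.438],[[-0.01,0.002,0],0,0.438]]'|tail -6
python3 - <<'E'
from plan import *
from h import goto
o=manip.get_obs();q=np.array(o["joint_pos"]); A=fk(q,PAR)[1];T=A*Q;P=fk(q,PAR)[0]; L=P+T.apply(LENS); s=T.apply(TH.apply([1,0,0])); hit=L+s*((.027-L[2])/s[2]); print(o["t"],"lens",L.round(3),"hits",hit.round(3),"dist",np.linalg.norm(hit-L).round(3),"mid",MID)
E
```

```text
t: 16.0
position: [0.4946, -0.0451, 0.2392]
tcp_rot: [0.161, 0.899, -0.406, 0.004]
wrist_force: [-1.0, -0.3, -3.0]
grip_width: 0.038
finger_force: 12.1
16.0 lens [0.458 0.051 0.175] hits [0.483 0.182 0.027] dist 0.199 mid [0.4816 0.183  0.027 ]
```

```bash
python3 -m crank '[[[0,0,0],0,0.4],[[0,0,0],0,0.36],[[0,0,0],0,0.34],[[0,0,0],0,0.34]]'; python3 -m crank '[[[0,0,0],0,0.34],[[0,0,0],0,0.34],[[0,0,0],0,0.34],[[0,0,0],0,0.34],[[0,0,0],0,0.34],[[0,0,0],0,0.34],[[0,0,0],0,0.34],[[0,0,0],0,0.34]]'
```

```text
t: 16.4
position: [0.4947, -0.0451, 0.2393]
tcp_rot: [0.161, 0.899, -0.406, 0.004]
wrist_force: [-0.3, 0.7, -3.1]
grip_width: 0.0299
finger_force: 58.5
t: 17.2
position: [0.4947, -0.0451, 0.2393]
tcp_rot: [0.162, 0.899, -0.406, 0.004]
wrist_force: [-0.1, 0.3, -2.6]
grip_width: 0.0302
finger_force: 58.5
```

```bash
python3 -m crank '[[[0,0,0],0,0.34],[[0,0,0],0,0.34],[[0,0,0],0,0.34],[[0,0,0],0,0.34],[[0,0,0],0,0.34],[[0,0,0],0,0.34],[[0,0,0],0,0.34],[[0,0,0],0,0.34]]'|tail -2;python3 -m crank '[[[0,0,0],0,0.34],[[0,0,0],0,0.34],[[0,0,0],0,0.37],[[0,0,0],0,0.4],[[0,0,0],0,0.425],[[0,0,0],0,0.435],[[0,0,0],0,0.44],[[0,0,0],0,0.44]]'; python3 -m crank '[[[0,0,0],0,0.441],[[0,0,0],0,0.441]]'|tail -3; python3 -c "
from plan import *
print(manip.get_obs()['joint_pos'])"
```

```text
grip_width: 0.0307
finger_force: 58.5
t: 18.8
position: [0.4947, -0.0451, 0.2393]
tcp_rot: [0.161, 0.899, -0.406, 0.004]
wrist_force: [0.4, 0.0, -2.5]
grip_width: 0.0377
finger_force: 12.7
wrist_force: [-0.8, -0.3, -3.3]
grip_width: 0.0377
finger_force: 10.2
[ 0.19451278  0.35170417  1.61382023 -0.76733869  1.55591225 -0.85416892]
```

Measured and released; the trigger is out while still aimed at the pan. Now I'll plan the untilt from the actual pose.

```bash
sed -i 's/^q3=.*/q3=np.array([.1945,.3517,1.6138,-.7673,1.5559,-.8542]);A3=fk(q3,PAR)[1]/; s/^SH=.*/SH=[np.array(v)*.05\/max(1,np.linalg.norm(v)) for v in __import__("itertools").product((-1,0,1),repeat=3)]/; s/sg\*.15,3)/sg*.15,4,.6)/; s/for k in range(7)/for k in range(5)/' un.py
sed -i 's/c=\[(tilt(fk(x,PAR)\[1\])\[0\],i,x)/c=[(tilt(fk(x,PAR)[1])[0]+300*max(0,.2-fk(x,PAR)[0][2])+300*max(0,fk(x,PAR)[0][2]-.4)+300*max(0,fk(x,PAR)[0][0]-.55)+300*max(0,.28-np.hypot(*fk(x,PAR)[0][:2])),i,x)/; s/tr.append((float(b\[0\]),b\[1\]/tr.append((*map(float,tilt(fk(q,PAR)[1])),(SH[b[1]]).round(3).tolist()/' un.py
sed -i 's/ G=.*/ G=[(r,az,z,1) for r in (.35,.42,.5) for az in (-10,10,30,50) for z in (.28,.36)]/; s/\[:7\]: print(x)/[:5]: print(x)/' un.py; OMP_NUM_THREADS=1 timeout 500 python3 un.py
```

```text
(6.0, (0.42, 50, 0.28, 1), np.float64(2.75), [(45.5, -102.0, [0.0, 0.0, 0.05], [0.35, 0.09, 0.23]), (36.2, -109.0, [-0.029, -0.029, 0.029], [0.34, -0.05, 0.2]), (23.9, -117.0, [-0.035, -0.035, 0.0], [0.32, -0.1, 0.22]), (10.8, -123.0, [-0.035, -0.035, 0.0], [0.29, -0.15, 0.22]), (1.0, -35.0, [-0.029, -0.029, -0.029], [0.26, -0.21, 0.33])])
(7.3, (0.42, 10, 0.28, 1), np.float64(3.25), [(39.6, -105.0, [-0.029, -0.029, 0.029], [0.43, -0.06, 0.26]), (27.2, -110.0, [-0.029, -0.029, 0.029], [0.41, -0.18, 0.21]), (12.5, -109.0, [-0.035, -0.035, 0.0], [0.41, -0.22, 0.22]), (3.3, -32.0, [-0.029, -0.029, -0.029], [0.4, -0.27, 0.34])])
(9.7, (0.35, 50, 0.28, 1), np.float64(2.75), [(44.6, -103.0, [-0.029, -0.029, 0.029], [0.28, 0.13, 0.24]), (38.4, -110.0, [-0.035, -0.035, 0.0], [0.31, 0.06, 0.28]), (29.5, -116.0, [-0.029, -0.029, 0.029], [0.28, -0.08, 0.22]), (17.3, -123.0, [-0.035, -0.035, 0.0], [0.25, -0.13, 0.22]), (4.7, -114.0, [-0.035, -0.035, 0.0], [0.22, -0.17, 0.21])])
(10.7, (0.5, 30, 0.28, 1), np.float64(3.0), [(45.1, -103.0, [0.0, 0.0, 0.05], [0.49, 0.03, 0.25]), (36.0, -108.0, [-0.035, 0.0, 0.035], [0.4, -0.15, 0.25]), (22.7, -110.0, [-0.035, -0.035, 0.0], [0.39, -0.19, 0.27]), (9.2, -98.0, [-0.035, -0.035, 0.0], [0.38, -0.24, 0.27]), (5.7, -45.0, [0.035, -0.035, 0.0], [0.42, -0.49, 0.3])])
(11.6, (0.5, 50, 0.28, 1), np.float64(2.75), [(46.9, -101.0, [0.0, 0.0, 0.05], [0.41, 0.17, 0.23]), (40.6, -106.0, [-0.035, 0.0, 0.035], [0.35, -0.03, 0.25]), (29.0, -110.0, [-0.029, -0.029, 0.029], [0.3, -0.15, 0.2]), (15.2, -106.0, [-0.035, -0.035, 0.0], [0.27, -0.18, 0.2]), (6.6, -54.0, [0.0, -0.05, 0.0], [0.34, -0.32, 0.22])])
```

```bash
python3 -c "
from h import *
goto([.41,.07,.31])"
```

```text
shift [ 0.1294 -0.0067 -0.1514] tool-y az 64.57 tilt 47.93 toward -100.0
```

```bash
python3 -m crank '[[[0.13,-0.007,-0.15],0.1,0.441],[[0.13,-0.007,-0.15],0.76,0.441],[[0.13,-0.007,-0.15],0.76,0.441],[[0.13,-0.007,-0.15],0.76,0.441],[[0.13,-0.007,-0.15],0.76,0.441],[[0.13,-0.007,-0.15],0.76,0.441],[[0.13,-0.007,-0.15],0.76,0.441],[[0.13,-0.007,-0.15],0.76,0.441]]'; python3 -m crank '[[[0,0,0],0.76,0.441],[[0,0,0],0.76,0.441],[[0,0,0],0.76,0.441],[[0,0,0],0.76,0.441],[[0,0,0],0.76,0.441],[[0,0,0],0.76,0.441],[[0,0,0],0.76,0.441],[[0,0,0],0.76,0.441]]'|tail -5; python3 -c "
from plan import *
q=np.array(manip.get_obs()['joint_pos']);print(q.round(2),tilt(fk(q,PAR)[1]),fk(q,PAR)[0])"
```

```text
t: 19.8
position: [0.4093, 0.0692, 0.3094]
tcp_rot: [0.641, 0.651, -0.333, 0.233]
wrist_force: [-0.4, 0.8, -2.7]
grip_width: 0.038
finger_force: 10.3
position: [0.4093, 0.0692, 0.3094]
tcp_rot: [0.896, 0.178, -0.144, 0.38]
wrist_force: [0.3, 0.0, -2.3]
grip_width: 0.0376
finger_force: 10.6
[ 0.45  0.21  1.63 -0.67  1.81  1.64] (np.float64(47.9), np.float64(-100.0)) [0.40940044 0.06989069 0.30896142]
```

```bash
python3 -m crank '[[[0,0,0],0.6,0.441],[[0,0,0],0.6,0.441],[[0,0,0],0.6,0.441],[[0,0,0],0.6,0.441],[[0,0,0],0.6,0.441],[[0,0,0],0.6,0.441]]'|tail -5
python3 - <<'E'
from plan import *
look(1,.6,6,cands=[(0,0,0),(-.029,-.029,.029),(-.035,-.035,0),(-.035,0,.035),(-.05,0,0),(0,-.05,0),(0,0,.05)])
E
```

```text
position: [0.4093, 0.0692, 0.3094]
tcp_rot: [0.885, -0.229, 0.035, 0.405]
wrist_force: [0.4, -0.7, -2.1]
grip_width: 0.0376
finger_force: 10.6
now [ 0.45  0.21  1.63 -0.67  1.81  2.54] pos [0.409 0.07  0.309] tilt (np.float64(47.9), np.float64(-100.0)) best sight el (np.float64(-47.0), np.float64(-114.0))
(0, 0, 0) tilt 43.9 -103.0 pos [ 0.48 -0.09  0.49] q [ 0.09  0.18  1.22 -0.78  1.91  2.55]
(-0.029, -0.029, 0.029) tilt 34.4 -106.0 pos [ 0.42 -0.14  0.27] q [-0.08  0.09  1.76 -0.59  1.44  2.55]
(-0.035, -0.035, 0) tilt 42.4 -106.0 pos [0.53 0.02 0.4 ] q [ 0.26  0.38  1.16 -0.67  1.94  2.55]
(-0.035, 0, 0.035) tilt 37.0 -100.0 pos [ 0.22 -0.19  0.26] q [-0.29 -0.44  2.24 -0.67  1.32  2.55]
(-0.05, 0, 0) tilt 39.8 -102.0 pos [ 0.24 -0.09  0.43] q [ 0.13 -0.42  1.86 -0.69  1.88  2.55]
(0, -0.05, 0) tilt 47.5 -104.0 pos [0.73 0.09 0.31] q [ 0.29  1.1   0.23 -0.84  2.13  2.55]
(0, 0, 0.05) tilt 37.3 -101.0 pos [ 0.38 -0.29  0.25] q [-0.42  0.06  1.85 -0.7   1.17  2.55]
```

```bash
python3 -m crank '[[[-0.075,-0.075,0.075],0.25,0.441],[[-0.075,-0.075,0.075],0.25,0.441]]'|sed -n 2,3p; python3 -m crank '[[[-0.075,-0.075,0.075],0.25,0.441],[[-0.075,-0.075,0.075],0.25,0.441]]'|sed -n 2,3p;python3 -m crank '[[[-0.075,-0.075,0.075],0.25,0.441],[[-0.075,-0.075,0.075],0.25,0.441]]'
python3 - <<'E'
from plan import *
for n in (6,10): look(1,.6,n,cands=[(-.029,-.029,.029),(-.035,-.035,0),(-.035,0,.035),(-.04,-.02,.02),(-.02,-.04,.02)])
E
```

```text
position: [0.4208, 0.0102, 0.3102]
tcp_rot: [0.876, -0.286, 0.049, 0.385]
position: [0.4265, -0.0534, 0.3122]
tcp_rot: [0.865, -0.345, 0.061, 0.358]
t: 21.8
position: [0.4237, -0.115, 0.3075]
tcp_rot: [0.851, -0.406, 0.071, 0.324]
wrist_force: [-0.4, -0.4, -2.0]
grip_width: 0.0379
finger_force: 10.4
now [ 0.01  0.08  1.72 -0.65  1.54  2.55] pos [ 0.424 -0.114  0.307] tilt (np.float64(38.8), np.float64(-103.0)) best sight el (np.float64(-33.5), np.float64(-138.0))
(-0.029, -0.029, 0.029) tilt 18.8 -99.0 pos [ 0.39 -0.28  0.21] q [-0.54  0.1   1.84 -0.34  1.11  2.55]
(-0.035, -0.035, 0) tilt 21.5 -104.0 pos [ 0.44 -0.21  0.35] q [-0.33  0.08  1.53 -0.37  1.51  2.55]
(-0.035, 0, 0.035) tilt 24.3 -96.0 pos [ 0.2  -0.26  0.17] q [-0.76 -0.32  2.31 -0.42  0.93  2.55]
(-0.04, -0.02, 0.02) tilt 20.3 -97.0 pos [ 0.29 -0.23  0.24] q [-0.55 -0.2   2.05 -0.35  1.16  2.55]
(-0.02, -0.04, 0.02) tilt 20.3 -105.0 pos [ 0.51 -0.28  0.26] q [-0.41  0.33  1.43 -0.36  1.33  2.55]
now [ 0.01  0.08  1.72 -0.65  1.54  2.55] pos [ 0.424 -0.114  0.307] tilt (np.float64(38.8), np.float64(-103.0)) best sight el (np.float64(-33.5), np.float64(-138.0))
(-0.029, -0.029, 0.029) tilt 9.3 -42.0 pos [ 0.39 -0.32  0.09] q [-0.77  0.28  1.89  0.01  0.81  2.55]
(-0.035, -0.035, 0) tilt 10.4 -89.0 pos [ 0.44 -0.28  0.36] q [-0.55  0.12  1.43 -0.15  1.49  2.55]
(-0.035, 0, 0.035) tilt 18.2 -76.0 pos [ 0.14 -0.27  0.04] q [-1.17 -0.1   2.52 -0.12  0.41  2.55]
(-0.04, -0.02, 0.02) tilt 12.6 -57.0 pos [ 0.23 -0.23  0.14] q [-0.88 -0.25  2.29 -0.03  0.88  2.55]
(-0.02, -0.04, 0.02) tilt 7.7 -81.0 pos [ 0.57 -0.38  0.2 ] q [-0.61  0.59  1.17 -0.1   1.29  2.55]
```

```bash
python3 -m crank '[[[-0.065,-0.095,0.04],0.25,0.441],[[-0.065,-0.095,0.04],0.25,0.441]]'|sed -n 2,3p; python3 -m crank '[[[-0.065,-0.095,0.04],0.25,0.441],[[-0.065,-0.095,0.04],0.25,0.441]]'|sed -n 2,3p;python3 -m crank '[[[-0.065,-0.095,0.04],0.25,0.441],[[-0.065,-0.095,0.04],0.25,0.441]]'
python3 - <<'E'
from plan import *
for n in (3,5): look(1,.6,n,cands=[(0,0,0),(-.029,-.029,.029),(-.035,-.035,0),(-.02,-.04,.02),(.02,-.04,0),(0,-.05,0),(-.02,-.03,-.03)])
E
```

```text
position: [0.4337, -0.1604, 0.3083]
tcp_rot: [0.834, -0.466, 0.078, 0.285]
position: [0.4422, -0.2045, 0.3045]
tcp_rot: [0.812, -0.524, 0.082, 0.241]
t: 22.4
position: [0.4497, -0.2469, 0.2961]
tcp_rot: [0.786, -0.58, 0.085, 0.194]
wrist_force: [-0.0, -0.3, -3.1]
grip_width: 0.038
finger_force: 10.2
now [-0.37  0.14  1.6  -0.43  1.36  2.55] pos [ 0.45  -0.246  0.296] tilt (np.float64(24.4), np.float64(-103.0)) best sight el (np.float64(-15.3), np.float64(-156.0))
(0, 0, 0) tilt 18.6 -97.0 pos [ 0.4  -0.34  0.34] q [-0.63  0.09  1.54 -0.29  1.36  2.55]
(-0.029, -0.029, 0.029) tilt 14.3 -91.0 pos [ 0.44 -0.32  0.23] q [-0.59  0.21  1.64 -0.23  1.17  2.55]
(-0.035, -0.035, 0) tilt 14.5 -93.0 pos [ 0.46 -0.29  0.31] q [-0.52  0.16  1.52 -0.23  1.35  2.55]
(-0.02, -0.04, 0.02) tilt 14.7 -93.0 pos [ 0.49 -0.33  0.26] q [-0.56  0.3   1.46 -0.23  1.27  2.55]
(0.02, -0.04, 0) tilt 18.4 -100.0 pos [ 0.54 -0.38  0.35] q [-0.56  0.45  1.07 -0.3   1.5   2.55]
(0, -0.05, 0) tilt 16.7 -98.0 pos [ 0.55 -0.35  0.33] q [-0.52  0.43  1.13 -0.27  1.48  2.55]
(-0.02, -0.03, -0.03) tilt 17.0 -98.0 pos [ 0
[... 209 characters left out ...]
oat64(-156.0))
(0, 0, 0) tilt 15.5 -88.0 pos [ 0.35 -0.39  0.35] q [-0.81  0.06  1.53 -0.18  1.35  2.55]
(-0.029, -0.029, 0.029) tilt 9.3 -60.0 pos [ 0.44 -0.35  0.17] q [-0.71  0.29  1.66 -0.06  1.04  2.55]
(-0.035, -0.035, 0) tilt 9.3 -70.0 pos [ 0.46 -0.31  0.31] q [-0.62  0.18  1.48 -0.09  1.34  2.55]
(-0.02, -0.04, 0.02) tilt 9.4 -69.0 pos [ 0.51 -0.38  0.23] q [-0.66  0.41  1.37 -0.09  1.22  2.55]
(0.02, -0.04, 0) tilt 16.4 -102.0 pos [ 0.62 -0.49  0.39] q [-0.63  0.91  0.23 -0.27  1.88  2.55]
(0, -0.05, 0) tilt 13.6 -98.0 pos [ 0.63 -0.43  0.36] q [-0.58  0.76  0.54 -0.22  1.73  2.55]
(-0.02, -0.03, -0.03) tilt 14.0 -94.0 pos [ 0.48 -0.33  0.48] q [-0.57  0.27  0.99 -0.22  1.76  2.55]
```

Run:
```python
from plan import *
q=np.array(manip.get_obs()["joint_pos"]); p,A=fk(q,PAR)
for P in ([.48,-.12,.3],[.5,-.03,.3],[.5,.03,.3],[.4,-.08,.3],[.55,-.1,.3]):
    b=None
    for u in np.linspace(-1.2,.3,31):
        s=ik(np.array(P),A*rz(u),q)
        if s.cost<1e-7 and s.x[5]<2.549: b=(s.x,u)
    if b is None: print(P,"none"); continue
    print(P,"turn share",(b[1]/np.pi*2).round(2),end=" ")
    for n in (6,8,10): look(1,.6,n,q=b[0],cands=[(-.035,-.035,0),(-.029,-.029,.029)])
```

```text
[0.48, -0.12, 0.3] turn share -0.16 now [-0.11  0.16  1.57 -0.43  1.48  2.54] pos [ 0.48 -0.12  0.3 ] tilt (np.float64(24.4), np.float64(-103.0)) best sight el (np.float64(-19.5), np.float64(-141.0))
(-0.035, -0.035, 0) tilt 6.7 -94.0 pos [ 0.51 -0.21  0.32] q [-0.41  0.23  1.4  -0.11  1.48  2.55]
(-0.029, -0.029, 0.029) tilt 4.5 -66.0 pos [ 0.48 -0.24  0.15] q [-0.52  0.31  1.68 -0.05  1.08  2.55]
now [-0.11  0.16  1.57 -0.43  1.48  2.54] pos [ 0.48 -0.12  0.3 ] tilt (np.float64(24.4), np.float64(-103.0)) best sight el (np.float64(-19.5), np.float64(-141.0))
(-0.035, -0.035, 0) tilt 2.9 -29.0 pos [ 0.51 -0.24  0.31] q [-0.51  0.25  1.38  0.    1.47  2.55]
(-0.029, -0.029, 0.029) tilt 7.2 19.0 pos [ 0.49 -0.26  0.08] q [-0.6   0.41  1.72  0.13  0.94  2.55]
now [-0.11  0.16  1.57 -0.43  1.48  2.54] pos [ 0.48 -0.12  0.3 ] tilt (np.float64(24.4), np.float64(-103.0)) best sight el (np.float64(-19.5), np.float64(-141.0))
(-0.035, -0.035, 0) tilt 7.3 30.0 pos [ 0.5  -0.27  0.3 ] q [-0.6   0.26  1.38  0.12  1.44  2.55]
(-0.029, -0.029, 0.029) tilt 15.1 31.0 pos [ 0.51 -0.25  0.01] q [-0.63
[... 3865 characters left out ...]
  2.52] pos [ 0.55 -0.1   0.3 ] tilt (np.float64(24.4), np.float64(-103.0)) best sight el (np.float64(-20.3), np.float64(-138.0))
(-0.035, -0.035, 0) tilt 13.0 -126.0 pos [ 0.71 -0.21  0.37] q [-0.26  0.92  0.23 -0.24  2.06  2.55]
(-0.029, -0.029, 0.029) tilt 3.2 33.0 pos [ 0.58 -0.25  0.09] q [-0.48  0.59  1.42  0.05  1.11  2.55]
now [-0.06  0.32  1.37 -0.42  1.53  2.52] pos [ 0.55 -0.1   0.3 ] tilt (np.float64(24.4), np.float64(-103.0)) best sight el (np.float64(-20.3), np.float64(-138.0))
(-0.035, -0.035, 0) tilt 15.5 -123.0 pos [ 0.71 -0.23  0.37] q [-0.28  0.93  0.23 -0.29  2.05  2.55]
(-0.029, -0.029, 0.029) tilt 11.5 46.0 pos [ 0.59 -0.25  0.03] q [-0.54  0.68  1.47  0.24  0.96  2.55]
```

```bash
python3 -c "
from h import *
goto([.49,-.07,.31])"
```

```text
shift [-0.1726 -0.0997 -0.1096] tool-y az -165.12 tilt 24.43 toward -103.0
```

```bash
python3 -m crank '[[[-0.173,-0.1,-0.11],-0.2,0.441],[[-0.173,-0.1,-0.11],-0.2,0.441],[[-0.173,-0.1,-0.11],-0.2,0.441],[[-0.173,-0.1,-0.11],-0.2,0.441]]'|sed -n 1,2p; python3 -m crank '[[[-0.09,-0.09,0.01],0.25,0.441],[[-0.09,-0.09,0.01],0.25,0.441]]'|sed -n 2,3p; python3 -m crank '[[[-0.09,-0.09,0.01],0.25,0.441],[[-0.09,-0.09,0.01],0.25,0.441]]'|sed -n 2,3p; python3 -m crank '[[[-0.09,-0.09,0.01],0.25,0.441]]'
python3 - <<'E'
from plan import *
for n in (1,2,3,4): look(1,.6,n,cands=[(0,0,0),(-.029,-.029,.029),(-.035,-.035,0),(-.05,0,0),(0,-.05,0),(0,0,.05)])
E
```

```text
t: 22.8
position: [0.4897, -0.0656, 0.3107]
position: [0.5004, -0.1011, 0.317]
tcp_rot: [0.849, -0.497, 0.05, 0.17]
position: [0.5073, -0.1375, 0.321]
tcp_rot: [0.826, -0.545, 0.044, 0.133]
t: 23.3
position: [0.5132, -0.1547, 0.3214]
tcp_rot: [0.814, -0.569, 0.04, 0.111]
wrist_force: [0.7, 0.5, -2.9]
grip_width: 0.038
finger_force: 10.2
now [-0.25  0.22  1.41 -0.24  1.52  2.55] pos [ 0.513 -0.154  0.321] tilt (np.float64(13.5), np.float64(-105.0)) best sight el (np.float64(-9.5), np.float64(-151.0))
(0, 0, 0) tilt 11.7 -105.0 pos [ 0.5  -0.19  0.33] q [-0.34  0.21  1.4  -0.2   1.52  2.55]
(-0.029, -0.029, 0.029) tilt 10.6 -104.0 pos [ 0.51 -0.18  0.3 ] q [-0.32  0.24  1.44 -0.18  1.46  2.55]
(-0.035, -0.035, 0) tilt 10.7 -104.0 pos [ 0.52 -0.17  0.32] q [-0.3   0.23  1.38 -0.19  1.52  2.55]
(-0.05, 0, 0) tilt 10.7 -104.0 pos [ 0.48 -0.17  0.32] q [-0.32  0.14  1.49 -0.19  1.5   2.55]
(0, -0.05, 0) tilt 11.3 -105.0 pos [ 0.55 -0.19  0.33] q [-0.31  0.31  1.27 -0.2   1.55  2.55]
(0, 0, 0.05) tilt 11.4 -104.0 pos [ 0.5  -0.2   0.28] q [-0.36  0.23  1.49 -0.2   1.41  2.55]
now [-0.25  0.
[... 1499 characters left out ...]
 2.55] pos [ 0.513 -0.154  0.321] tilt (np.float64(13.5), np.float64(-105.0)) best sight el (np.float64(-9.5), np.float64(-151.0))
(0, 0, 0) tilt 6.7 -93.0 pos [ 0.45 -0.3   0.35] q [-0.61  0.17  1.39 -0.1   1.52  2.55]
(-0.029, -0.029, 0.029) tilt 2.3 -30.0 pos [ 0.51 -0.24  0.21] q [-0.5   0.31  1.53 -0.    1.25  2.55]
(-0.035, -0.035, 0) tilt 2.7 -71.0 pos [ 0.53 -0.22  0.32] q [-0.45  0.27  1.32 -0.03  1.51  2.55]
(-0.05, 0, 0) tilt 3.2 -63.0 pos [ 0.37 -0.18  0.32] q [-0.54 -0.11  1.74 -0.03  1.46  2.55]
(0, -0.05, 0) tilt 6.5 -104.0 pos [ 0.65 -0.3   0.35] q [-0.45  0.68  0.69 -0.11  1.75  2.55]
(0, 0, 0.05) tilt 4.9 -77.0 pos [ 0.44 -0.31  0.15] q [-0.66  0.33  1.67 -0.06  1.08  2.55]
```

```bash
python3 -m crank '[[[-0.09,-0.09,0.02],0.25,0.441],[[-0.09,-0.09,0.02],0.25,0.441]]'|sed -n 2,3p; python3 -m crank '[[[-0.09,-0.09,0.02],0.25,0.441]]'
python3 - <<'E'
from plan import *
from h import goto
goto([.5,-.2,.3],-176.4)
for n in (1,2): look(1,.6,n,cands=[(0,0,0),(-.029,-.029,.029),(-.035,-.035,0),(-.05,0,0),(0,-.05,0),(0,.05,0),(.05,0,0)])
E
```

```text
position: [0.515, -0.1903, 0.3132]
tcp_rot: [0.788, -0.611, 0.034, 0.072]
t: 23.6
position: [0.5175, -0.207, 0.307]
tcp_rot: [0.773, -0.632, 0.03, 0.047]
wrist_force: [0.2, 0.4, -2.1]
grip_width: 0.0378
finger_force: 10.1
shift [-0.0138  0.0194  0.008 ] tool-y az -168.69 tilt 6.38 toward -97.0 turn 0.0856
now [-0.4   0.25  1.39 -0.11  1.47  2.55] pos [ 0.517 -0.207  0.307] tilt (np.float64(6.4), np.float64(-97.0)) best sight el (np.float64(-3.0), np.float64(-159.0))
(0, 0, 0) tilt 4.6 -88.0 pos [ 0.5  -0.24  0.31] q [-0.49  0.24  1.4  -0.07  1.47  2.55]
(-0.029, -0.029, 0.029) tilt 3.6 -78.0 pos [ 0.51 -0.23  0.28] q [-0.46  0.27  1.43 -0.05  1.4   2.55]
(-0.035, -0.035, 0) tilt 3.6 -79.0 pos [ 0.52 -0.22  0.31] q [-0.45  0.26  1.37 -0.05  1.47  2.55]
(-0.05, 0, 0) tilt 3.7 -79.0 pos [ 0.48 -0.21  0.31] q [-0.46  0.17  1.48 -0.05  1.44  2.55]
(0, -0.05, 0) tilt 4.1 -85.0 pos [ 0.54 -0.25  0.31] q [-0.46  0.34  1.27 -0.06  1.49  2.55]
(0, 0.05, 0) tilt 5.2 -91.0 pos [ 0.46 -0.24  0.31] q [-0.51  0.14  1.51 -0.08  1.45  2.55]
(0.05, 0, 0) tilt 5.5 -93.0 pos [ 0.52 -0.27  0.31] q [-0.51
[... 156 characters left out ...]
 (np.float64(-3.0), np.float64(-159.0))
(0, 0, 0) tilt 3.2 -67.0 pos [ 0.48 -0.28  0.31] q [-0.57  0.23  1.41 -0.03  1.46  2.55]
(-0.029, -0.029, 0.029) tilt 2.6 -15.0 pos [ 0.51 -0.24  0.25] q [-0.52  0.3   1.47  0.01  1.33  2.55]
(-0.035, -0.035, 0) tilt 2.5 -21.0 pos [ 0.52 -0.24  0.3 ] q [-0.5   0.27  1.37  0.01  1.46  2.55]
(-0.05, 0, 0) tilt 2.6 -25.0 pos [ 0.44 -0.21  0.3 ] q [-0.52  0.1   1.58  0.    1.42  2.55]
(0, -0.05, 0) tilt 2.6 -52.0 pos [ 0.57 -0.28  0.31] q [-0.51  0.43  1.14 -0.02  1.52  2.55]
(0, 0.05, 0) tilt 4.4 -83.0 pos [ 0.39 -0.26  0.31] q [-0.63  0.04  1.62 -0.06  1.43  2.55]
(0.05, 0, 0) tilt 4.7 -87.0 pos [ 0.51 -0.34  0.32] q [-0.62  0.37  1.21 -0.06  1.52  2.55]
```

```bash
python3 -c "
from plan import *
from h import goto
goto([.52,.03,.31])
q=np.array(manip.get_obs()['joint_pos']);A=fk(q,PAR)[1]
s=ik(np.array([.52,.03,.31]),A*rz(-.42),q);print(s.x.round(2),s.cost)
look(1,.6,2,q=s.x,cands=[(0,0,0),(-.035,-.035,0),(-.05,0,0)])
look(1,.6,3,q=s.x,cands=[(0,0,0),(-.035,-.035,0),(-.05,0,0)])"
```

```text
shift [-0.2876 -0.061  -0.0365] tool-y az -168.69 tilt 6.38 toward -97.0 
[ 0.03  0.19  1.45 -0.1   1.51  2.55] 1.1682540559064359e-05
now [ 0.03  0.19  1.45 -0.1   1.51  2.55] pos [0.52  0.028 0.31 ] tilt (np.float64(6.0), np.float64(-98.0)) best sight el (np.float64(-4.8), np.float64(-134.0))
(0, 0, 0) tilt 2.4 -99.0 pos [ 0.51 -0.05  0.32] q [-0.15  0.17  1.47 -0.04  1.51  2.55]
(-0.035, -0.035, 0) tilt 0.3 -159.0 pos [ 0.53 -0.    0.31] q [-0.07  0.21  1.43 -0.    1.5   2.55]
(-0.05, 0, 0) tilt 0.4 -123.0 pos [ 0.46 -0.01  0.31] q [-0.1   0.03  1.63 -0.01  1.48  2.55]
now [ 0.03  0.19  1.45 -0.1   1.51  2.55] pos [0.52  0.028 0.31 ] tilt (np.float64(6.0), np.float64(-98.0)) best sight el (np.float64(-4.8), np.float64(-134.0))
(0, 0, 0) tilt 0.6 -79.0 pos [ 0.5  -0.09  0.32] q [-0.24  0.15  1.48 -0.01  1.5   2.55]
(-0.035, -0.035, 0) tilt 2.9 85.0 pos [ 0.54 -0.02  0.3 ] q [-0.12  0.22  1.43  0.05  1.49  2.55]
(-0.05, 0, 0) tilt 2.5 81.0 pos [ 0.42 -0.03  0.31] q [-0.18 -0.05  1.72  0.04  1.47  2.55]
```

```bash
python3 -m crank '[[[-0.288,-0.061,-0.037],-0.27,0.441],[[-0.288,-0.061,-0.037],-0.27,0.441],[[-0.288,-0.061,-0.037],-0.27,0.441],[[-0.288,-0.061,-0.037],-0.27,0.441],[[-0.288,-0.061,-0.037],-0.27,0.441],[[-0.288,-0.061,-0.037],-0.27,0.441]]'|sed -n 1,3p; python3 -m crank '[[[0,0,0],0.25,0.441],[[0,0,0],0.25,0.441]]'
python3 - <<'E'
from plan import *
from h import goto
q=np.array(manip.get_obs()["joint_pos"]); print(q.round(2))
look(1,.6,1,cands=[(0,0,0)])
a=np.deg2rad(13.3+180); C=np.array([.5505,-.2004]); u=np.array([np.cos(a),np.sin(a)]); v=np.array([-u[1],u[0]])
org=C-u*.0315+v*.004; ty=a-.17; tx=np.array([np.cos(ty+np.pi/2),np.sin(ty+np.pi/2)]); tcp=org-.0024*(-tx if 0 else tx); print("origin",org,"TCP",tcp,"tool-y az",np.degrees(ty)-360)
goto([*tcp,.15],np.degrees(ty))
E
```

```text
t: 24.2
position: [0.5197, 0.0311, 0.3104]
tcp_rot: [0.892, -0.449, 0.018, 0.052]
t: 24.4
position: [0.5137, -0.0349, 0.3139]
tcp_rot: [0.854, -0.52, 0.01, 0.022]
wrist_force: [-0.1, -0.9, -2.9]
grip_width: 0.0379
finger_force: 10.1
[-0.11  0.17  1.47 -0.05  1.5   2.55]
now [-0.11  0.17  1.47 -0.05  1.5   2.55] pos [ 0.514 -0.035  0.314] tilt (np.float64(2.8), np.float64(-96.0)) best sight el (np.float64(-1.9), np.float64(-143.0))
(0, 0, 0) tilt 1.0 -83.0 pos [ 0.51 -0.07  0.31] q [-0.21  0.15  1.49 -0.02  1.5   2.55]
origin [ 0.58207533 -0.19704615] TCP [ 0.58192632 -0.19465078] tool-y az -176.44028251722398
shift [0.2079 0.01   0.2139] tool-y az -152.74 tilt 2.83 toward -96.0 turn 0.2633
```

At the tray, the reversed yaw would exceed the last joint's range. I'll lay it back at its original yaw instead, which needs two more untilt rows first.

```bash
python3 -m crank '[[[-0.09,-0.09,0],0.25,0.441],[[-0.09,-0.09,0],0.25,0.441]]'
python3 - <<'E'
from plan import *
from h import goto
q=np.array(manip.get_obs()["joint_pos"]); print(q.round(2))
look(1,.6,1,cands=[(0,0,0)])
goto([.526,-.213,.2],10)
E
```

```text
t: 24.6
position: [0.5153, -0.0674, 0.3079]
tcp_rot: [0.825, -0.565, -0.001, -0.016]
wrist_force: [-0.1, -0.2, -2.5]
grip_width: 0.0376
finger_force: 10.1
[-0.22  0.17  1.48  0.03  1.48  2.55]
now [-0.22  0.17  1.48  0.03  1.48  2.55] pos [ 0.515 -0.067  0.308] tilt (np.float64(1.9), np.float64(60.0)) best sight el (np.float64(1.6), np.float64(-149.0))
(0, 0, 0) tilt 3.8 65.0 pos [ 0.5  -0.11  0.3 ] q [-0.31  0.16  1.5   0.07  1.47  2.55]
shift [0.1773 0.0565 0.1299] tool-y az -158.86 tilt 1.85 toward 60.0 turn -1.8763
```

```bash
python3 -m crank '[[[0.178,0.06,0.11],-0.76,0.441],[[0.178,0.06,0.11],-0.76,0.441],[[0.178,0.06,0.11],-0.76,0.441],[[0.178,0.06,0.11],-0.76,0.441],[[0.178,0.06,0.11],-0.76,0.441],[[0.178,0.06,0.11],-0.76,0.441],[[0.178,0.06,0.11],-0.76,0.441],[[0.178,0.06,0.11],-0.76,0.441]]'|sed -n 1,2p; python3 -m crank '[[[0,0,0],-0.76,0.441],[[0,0,0],-0.76,0.441],[[0,0,0],-0.76,0.441],[[0,0,0],-0.76,0.441],[[0,0,0],-0.76,0.441],[[0,0,0],-0.76,0.441],[[0,0,0],-0.76,0.441],[[0,0,0],-0.76,0.441]]'|tail -4
python3 - <<'E'
from h import *
print(np.round(manip.get_obs()["joint_pos"],2)); goto([.522,-.213,.06],10)
E
```

```text
t: 25.4
position: [0.5234, -0.2142, 0.2158]
tcp_rot: [0.828, 0.56, 0.014, -0.007]
wrist_force: [0.3, 0.2, -2.7]
grip_width: 0.0377
finger_force: 10.1
[-0.47  0.34  1.49  0.03  1.32 -0.09]
shift [-0.0052 -0.0029  0.1948] tool-y az -21.84 tilt 1.74 toward 61.0 turn -0.3538
```

```bash
python3 -m crank '[[[-0.003,-0.002,0.03],-0.354,0.441],[[-0.005,-0.003,0.07],-0.354,0.441],[[-0.005,-0.003,0.11],-0.354,0.441],[[-0.005,-0.003,0.15],-0.354,0.441],[[-0.005,-0.003,0.18],-0.354,0.441],[[-0.005,-0.003,0.195],-0.354,0.441]]'|tail -5
python3 - <<'E'
from h import *
goto([.522,-.213,.005],10)
cv2.imwrite('pics/s8.png',shot('scene')); s=cv2.imread('pics/s8.png')[170:270,290:410]; cv2.imwrite('pics/c8.png',cv2.resize(s,(720,600),interpolation=cv2.INTER_CUBIC))
E
```

```text
position: [0.5213, -0.2122, 0.0578]
tcp_rot: [0.645, 0.764, 0.015, -0.004]
wrist_force: [-0.6, 0.3, -1.4]
grip_width: 0.0375
finger_force: 10.1
shift [-0.0028 -0.0005  0.0659] tool-y az 9.67 tilt 1.75 toward 66.0 turn -0.0037
```

View pics/c8.png

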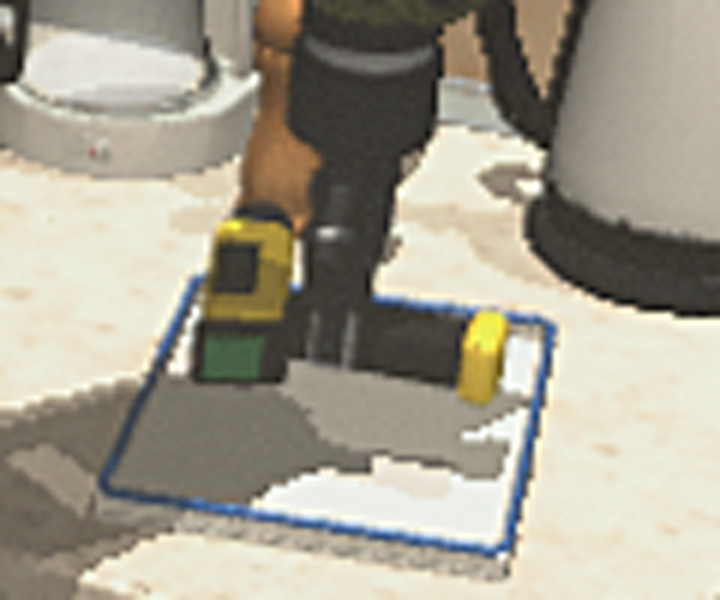

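It hangs level over the tray, just as it was when lifted. Lowering gently, watching for contact.

```bash
python3 -m crank '[[[0,0,0.025],0,0.441],[[0,0,0.045],0,0.441],[[0,0,0.056],0,0.441],[[0,0,0.06],0,0.441],[[0,0,0.062],0,0.441]]'|sed -n '1,2p;4,6p'; python3 -m crank '[[[0,0,0.002],0,0.441],[[0,0,0.003],0,0.441]]'|sed -n '1,2p;4,6p'; python3 -m crank '[[[0,0,0.0015],0,0.441],[[0,0,0.0025],0,0.441]]'|sed -n '1,2p;4,6p'
```

```text
t: 27.35
position: [0.5236, -0.211, 0.011]
wrist_force: [0.1, -0.6, -2.3]
grip_width: 0.0375
finger_force: 10.1
t: 27.55
position: [0.5236, -0.2108, 0.0085]
wrist_force: [-0.0, -0.4, -2.4]
grip_width: 0.0377
finger_force: 10.1
t: 27.75
position: [0.5234, -0.2106, 0.0062]
wrist_force: [-0.5, -0.1, -2.3]
grip_width: 0.0379
finger_force: 10.1
```

```bash
python3 -m crank '[[[0,0,0.0015],0,0.441],[[0,0,0.0025],0,0.441]]'|sed -n '2p;4,6p'; python3 -m crank '[[[0,0,0.001],0,0.441],[[0,0,0.002],0,0.441]]'|sed -n '2p;4,6p'; python3 -m crank '[[[0,0,0.001],0,0.441],[[0,0,0.0015],0,0.441]]'|sed -n '1,2p;4,6p'
```

```text
position: [0.5234, -0.2105, 0.004]
wrist_force: [0.0, 2.3, -0.9]
grip_width: 0.0378
finger_force: 10.2
position: [0.5236, -0.2104, 0.003]
wrist_force: [-2.6, 2.3, 8.9]
grip_width: 0.0379
finger_force: 12.4
t: 28.35
position: [0.5239, -0.2104, 0.0026]
wrist_force: [-7.9, 4.9, 21.3]
grip_width: 0.0378
finger_force: 16.6
```

```bash
python3 -m crank '[[[0,0,-0.0015],0,0.441],[[0,0,-0.0025],0,0.445]]'|sed -n '2p;4,6p'; python3 -m crank '[[[0,0,0],0,0.455],[[0,0,0],0,0.48],[[0,0,0],0,0.55],[[0,0,0],0,0.7],[[0,0,0],0,0.9],[[0,0,0],0,1]]'|sed -n '2p;4,6p'; python3 -m crank '[[[0,0,0],0,1],[[0,0,-0.01],0,1],[[0,0,-0.03],0,1],[[0,0,-0.07],0,1],[[0,0,-0.12],0,1],[[0,0,-0.18],0,1],[[0,0,-0.22],0,1]]'|sed -n '1,2p;4,6p'
```

```text
position: [0.5234, -0.2105, 0.0032]
wrist_force: [-0.2, 0.0, -3.1]
grip_width: 0.0381
finger_force: 5.1
position: [0.5233, -0.2105, 0.0032]
wrist_force: [-0.1, 0.7, -0.2]
grip_width: 0.0848
finger_force: 0.0
t: 29.85
position: [0.521, -0.2155, 0.1832]
wrist_force: [0.6, -0.4, -0.4]
grip_width: 0.0851
finger_force: 0.0
```

The picture allowance is used up, so I'll check the placing numerically: yellow and display blobs against the first picture, and bystanders for change.

Run:
```python
from h import *
im=shot("scene"); cv2.imwrite("pics/s9.png",im); b=cv2.imread("pics/scene0.png")
for nm,i in (("before",b),("after",im)):
    h=cv2.cvtColor(i,cv2.COLOR_BGR2HSV); y=cv2.inRange(h,(22,110,70),(35,255,255)); y[:200]=0;y[275:]=0;y[:,:310]=0;y[:,390:]=0
    n,l,st,c=cv2.connectedComponentsWithStats(y); print(nm,[(c[k].round(1).tolist(),int(st[k,4]),ray("scene",c[k],.034)[0,:2].round(3).tolist()) for k in range(1,n) if st[k,4]>15])
d=cv2.absdiff(im,b).max(2)
for nm,(x0,y0,x1,y1) in dict(mill=(328,165,345,212),salt=(344,188,357,215),spice=(265,165,279,192),lemon=(414,277,438,300),tomato=(150,188,172,208),pan=(212,192,280,240),mug=(124,168,150,196)).items(): print(nm,"changed share",(d[y0:y1,x0:x1]>45).mean().round(3))
print(manip.get_obs()["t"])
```

```text
before [([332.8, 229.3], 173, [0.546, -0.159]), ([369.8, 243.4], 95, [0.521, -0.294])]
after [([331.4, 230.0], 141, [0.539, -0.157]), ([368.2, 243.5], 99, [0.518, -0.29])]
mill changed share 0.054
salt changed share 0.12
spice changed share 0.0
lemon changed share 0.0
tomato changed share 0.73
pan changed share 0.202
mug changed share 0.61
29.9
```

Run:
```python
from h import *
im=shot("top"); b=cv2.imread("pics/top0.png")
for nm,i in (("before",b),("after",im)):
    h=cv2.cvtColor(i,cv2.COLOR_BGR2HSV)
    d=cv2.inRange(h,(0,0,0),(180,255,60)); d[:215]=0; d[290:]=0; d[:,:215]=0; d[:,335:]=0
    d=cv2.morphologyEx(d,cv2.MORPH_OPEN,cv2.getStructuringElement(2,(21,21))); k=big(d); t=cv2.inRange(h,(0,150,60),(8,255,255)); t[:280]=0;t[:,200:]=0;t[:,:155]=0
    o=cv2.inRange(h,(5,90,60),(20,255,230)); o[:210]=0;o[300:]=0;o[:,:195]=0;o[:,:][:,320:]=0
    y=cv2.inRange(h,(22,120,90),(35,255,255)); y[:160]=0;y[245:]=0;y[:,:300]=0;y[:,400:]=0
    print(nm,"pan",cv2.minEnclosingCircle(k),"tomato",np.argwhere(t>0)[:,::-1].mean(0).round(1),"board left",np.argwhere(o>0)[:,1].min(),"yellow",np.argwhere(y>0)[:,::-1].mean(0).round(1),(y>0).sum())
print("mug diff",(cv2.absdiff(im,b).max(2)[285:325,105:140]>45).mean(),manip.get_obs()["t"])
```

```text
before pan ((256.0, 251.0), 30.26559066772461) tomato [172.4 298.4] board left 206 yellow [344.1 205.2] 356
after pan ((256.0, 252.0), 30.413911819458008) tomato [172.5 298.3] board left 206 yellow [334.6 203.2] 122
mug diff 0.0 29.95
```

Pan, tomato, mug and board are all where they were, and the thermometer lies in the tray within 5–8 mm of its first place. The gripper is clear, so I'm handing in.

```bash
python3 -c "
from plant import manip
print(manip.hand_in())"
```

```text
the job is handed in; nothing more can be done
None
```

Done and handed in at about 30 s: by the arm model the thermometer sighted the pan middle from about 20 cm, 48° down, with the trigger home about 2 s and let out before turning away; it is back in its tray, and camera checks showed the pan, board, tomato, mug, lemon and spice jar unmoved (the garlic wasn't checked, and the mill and salt shaker checks showed small unexplained image changes).

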